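# Pack the toner bottles, click the case shut, scan it out

## Robot

A 6-joint arm with a two-finger parallel gripper is mounted at the origin on the work surface. World frame = base frame: x ahead of the robot, y to its left, z up, the work surface at z = 0. Lengths are in mm, angles in rad, forces in N, time in s.
With the tool pointing down it reaches from about 350 to 875 mm from the base axis. Payload 4.2 kg.
Tool frame: the origin (TCP) lies at the very end of the fingers, on their centre line; the grasp point (between the pads) lies 19 mm behind it; z points along the fingers, y is the line along which they close (so a half turn about z gives the same grasp; the last joint's range is limited). The gripper opens to 85 mm and grips with 20 to 120 N. Pads are 22 mm wide; open, the fingers measure 114 mm over their backs; the gripper's body (76 mm by 85 mm) begins 54 mm behind the grasp point. The pads swing forward as they close: fully open they stand 13 mm farther back than shut.
Start: joints at [-0.935, 0.385, 0.008, 0, -1.194, -0.259], TCP at [229.98, -581.127, 231.312] pointing down, gripper open.
Joint ranges: [-3.14, 3.14], [-1.21, 2.06], [-1.07, 1.41], [-3.16, 2.05], [-2.99, -0.16], [-3.1, 3.1]. Speed limits (rad/s): [2.79, 2.79, 3.14, 3.14, 3.14, 3.14].

## Interface

Orientations are given as a unit quaternion [x, y, z, w].
In Python, from bench import arm, optics gives the robot as it stands. The module is installed in compiled form; this text tells all that it offers.
- The arm moves only by the tool step_arm, never from a script. Its argument "motion" is a list of rows, each an object with "dr": the turn, a rotation vector about the tool's x, y, z in units of 8 degrees (1.0 is 8 degrees), a list of three; "slide": the shift along the tool's x, y, z in mm, a list of three; "jaw": the finger opening in mm, from 0 to 85.4. A call has exactly 8 rows; each row is the pose to reach, as a shift and turn from the pose commanded when the call began, along the tool's axes at that moment; what a row does not reach only later rows make up. A row lasts 1/8 s, in which the tool goes at most 62.5 mm and 10.7 degrees, less where a joint would pass 70% of its speed; a pose out of reach is approached as far as the arm can. A call with a gripper value outside its range is refused whole. The fingers move at their own pace and stop on an object; the grip force is fixed at half the most. Time passes only in rows, so rows that repeat a pose let the fingers close, or fill a call up. It gives the time, the measured TCP pose, the force, the opening and the grip force at its end, in the units of the state.
- arm.read_state(): the state, without advancing time (a new reading comes with each control period).
- optics.get_image(name): name is "side" or "top" or "wrist"; returns the picture (400x640x3 uint8, blue, green, red); there is no depth.
- optics.camera_info(name): a dict with "camera_matrix" (3x3 intrinsics, pixels), "view" (4x4, takes a point from world to camera coordinates); the wrist camera has in their place "T_tool_cam" (4x4, takes a point from camera to tool coordinates, whose origin is the TCP and whose axes are the flange's). Camera axes: x right, y up, looking along -z (the intrinsics and any distortion apply to the point x, -y, -z); pixel columns grow to the right and rows downward; lengths in mm; the calibration is good to about 2 mm. A picture is of the moment at which its call begins: read the wrist's pose just before it. camera_info takes no time and is no camera call.
- arm.job_done(): hands the job in; it is judged then, once.
The state is a dict: "clock": time; "joints": joint angles; "joint_vel": joint speeds; "joint_efforts": joint torques, N m; "position": TCP position; "ee_rot": TCP orientation; "contact_force": force on the tool from outside, world axes, zero at the start; "wrist_torque": the same for the moment, N m; "gripper_width": finger opening in mm; "grasp_force": force on a finger pad.
Only numpy, scipy, OpenCV 4.12 (cv2) and the standard library are available. Lean on these libraries where they do the work, as an engineer would, in place of code of your own. Each camera call takes 0.05 s, during which the arm holds its last target. There are 200 camera calls.

## Task

Get the transit case ready to go out: lay every toner bottle that stands on the bench on its side in a cradle of its own in the open case (cap at either end), then swing the clear lid over and press its front edge down until the catch clicks. Then take the barcode scanner from its dock, hold it steady for a good second with its beam on the middle of the barcode label on the shut lid, about a hand's width away and looking down on it rather than along it, and lay the scanner back in its dock. Leave the other things on the bench where they are.

Things in the scene. Friction and masses are not known exactly. Their poses are not given: they have to be found in the camera images.
- case: Grey plastic transit case, open on top, fixed to the bench; yaw varies. Outside 195 mm (its x) by 286 mm (its y), walls 5 mm thick, 74 mm high, floor 6 mm. Origin at the centre of its underside, z up, +x from the front (catch) edge to the hinge edge. Inside, two dark saddle bars along y, 10 mm thick, at x = -40 and +40 mm, each with 3 V notches, make 3 cradles for bottles lying along x.
- cradle1 (a point): Cradle 1, at y = -84 mm of the case: this point is where the middle of a bottle lying fully down in it comes to be, 42 mm above the bench; its axes are the case's. V notches with 45 degree flanks, lowest point 8 mm and crests 34 mm above the bench; between the two bars (70 mm) and beyond them it is free down to the case floor.
- cradle2 (a point): Cradle 2, at y = 0 mm of the case: this point is where the middle of a bottle lying fully down in it comes to be, 42 mm above the bench; its axes are the case's. V notches with 45 degree flanks, lowest point 8 mm and crests 34 mm above the bench; between the two bars (70 mm) and beyond them it is free down to the case floor.
- cradle3 (a point): Cradle 3, at y = 84 mm of the case: this point is where the middle of a bottle lying fully down in it comes to be, 42 mm above the bench; its axes are the case's. V notches with 45 degree flanks, lowest point 8 mm and crests 34 mm above the bench; between the two bars (70 mm) and beyond them it is free down to the case floor.
- lid (a joint): Lid angle, rad: 0 shut and caught, grows as it opens (up and towards the hinge side), stop at 1.95; starts at 1.57 to 1.72, standing up. A stiff hinge (0.3 Nm) keeps it at any angle. The tongue under its tab meets the sprung catch at about 0.07; 8 to 10 N down on the tab carry it past, it clicks at about 0.04, goes on to 0 and stays caught. Clear plate, grey rim, 195 mm long, 286 wide, 7 thick, 0.22 kg.
- lid_hinge (a point): Middle of the lid's hinge axis, at the case's far upper edge (97.5 mm along case x, 74.5 mm above the bench). The axes turn with the lid: -x along the lid from hinge to front edge, y along the hinge axis (as the case's y), z out of its outer face (up when shut). The underside of the plate is z = 0.
- lid_tab (a point): Press tab at the middle of the lid's front edge, grey, 56 mm wide, standing 28 mm out in front of the plate: this point is on its upper face, 212 mm from the hinge axis. When shut it is 80 mm above the bench.
- label (a point): Middle of the white barcode label (40 by 64 mm) on the lid's outer face, 115 mm from the hinge axis and 55 mm to the case's +y side of the lid's middle; facing straight up, 80 mm above the bench, when the lid is shut.
- bottle1: Toner bottle (two or three of the three are there, all alike), at the start standing upright on the bench: ribbed off-white body 48 mm across and 138 mm high, black cap 34 mm across on top, 165 mm in all, 0.2 to 0.4 kg. Origin at the centre of its foot, z along its axis towards the cap. It rolls when it lies on the bench.
- bottle2: Toner bottle (two or three of the three are there, all alike), at the start standing upright on the bench: ribbed off-white body 48 mm across and 138 mm high, black cap 34 mm across on top, 165 mm in all, 0.2 to 0.4 kg. Origin at the centre of its foot, z along its axis towards the cap. It rolls when it lies on the bench.
- bottle3: Toner bottle (two or three of the three are there, all alike), at the start standing upright on the bench: ribbed off-white body 48 mm across and 138 mm high, black cap 34 mm across on top, 165 mm in all, 0.2 to 0.4 kg. Origin at the centre of its foot, z along its axis towards the cap. It rolls when it lies on the bench.
- bottle1_mid (a point): Middle of bottle1: on its axis, 82.5 mm from the foot; the centre of mass is about 10 mm nearer to the foot.
- bottle2_mid (a point): Middle of bottle2: on its axis, 82.5 mm from the foot; the centre of mass is about 10 mm nearer to the foot.
- bottle3_mid (a point): Middle of bottle3: on its axis, 82.5 mm from the foot; the centre of mass is about 10 mm nearer to the foot.
- scanner: Barcode scanner bar: 150 mm long (its x), 34 mm wide (its y), 36 mm high, grey handle and black head, 0.16 kg, gripped across its width. Origin at the middle of its underside, +x towards the head and its window, z up as it lies in the dock.
- scanner_eye (a point): The scanner's window, 76 mm along scanner x and 16 mm above its underside. This point's own x axis is the beam: it lies in the scanner's x-z plane, 30 degrees below scanner x (nose down); y as the scanner's. The beam is always on; it reads a label 50 to 200 mm away.
- dock: Charging dock of the scanner, fixed to the bench: black plate 184 mm (its x) by 56 mm, floor 6 mm, end walls 20 mm high and side walls 18 mm high near the ends only (the middle 98 mm is open at the sides). The scanner lies between the walls, along dock x, with 5 to 8 mm of play each way, its underside 6 mm above the bench. Origin at the centre of its underside.
- screwdriver: Bystander: screwdriver 190 mm long, lying; leave it alone. Origin at the middle of it or of its underside.
- brush: Bystander: small brush lying; leave it alone. Origin at the middle of it or of its underside.
- gear: Bystander: white plastic gear 56 mm across and 26 mm high, lying on its face; leave it alone. Origin at the middle of it or of its underside.
- screw_bowl: Bystander: steel bowl 90 mm across and 40 mm high; leave it alone. Origin at the middle of it or of its underside.
- solvent: Bystander: smooth white solvent bottle with a long neck, 66 mm across and 200 mm tall, not a toner bottle; leave it alone. Origin at the middle of it or of its underside.
- air_can: Bystander: spray can 60 mm across and 190 mm tall; leave it alone. Origin at the middle of it or of its underside.
Things that resemble listed ones, but are neither listed nor needed, are in the scene too. What is shaped like the bottle2 but green or purple is not meant.

How it is judged:
By the outcome, as a careful person would: the job done as asked, in the order asked, and still so for the second after the job is handed in, with the robot touching nothing.
Of bottle1, bottle2, bottle3 only 2 to 3 are there at a start; the rules pass over those that are not, and their reading is None.
At some moment in a run one of bottle1, bottle2, bottle3 may be knocked a few centimetres aside while the robot is not near it.
Once in a run the grip may slacken for a moment while it holds something.
It also fails if it takes over 210 s, if anything falls off the work surface, if the arm or the gripper's body presses on something with over 40 N, if the wrist force passes 120 N, or if a joint passes its speed limit or range.

## Working session

There is one attempt and no reset: what is moved stays moved. The work goes in short steps, Python scripts to look and compute and a tool call to move; the robot and the scene stay as the last step left them, time stands still between calls to the robot, and variables do not carry over. Pictures are saved under pics/ and viewed, at most 14 in all, crops included, and the job is handed in when it is done.

Besides the shell and the picture viewer there is one more tool, called after "Request:" as name(argument=value, ...) on one line, values as JSON. step_arm: Moves the arm, as the interface text tells. Its arguments: {"type":"object","properties":{"motion":{"type":"array","items":{"type":"object","properties":{"dr":{"type":"array","items":{"type":"number"}},"slide":{"type":"array","items":{"type":"number"}},"jaw":{"type":"number"}}}}},"required":["motion"]}

```bash
mkdir -p pics
cat > h.py <<'E'
import numpy as np, cv2
from bench import arm, optics
from scipy.spatial.transform import Rotation as R
def info(n):
    i=optics.camera_info(n); return i
def pose(s=None):
    s=s or arm.read_state(); T=np.eye(4); T[:3,:3]=R.from_quat(s['ee_rot']).as_matrix(); T[:3,3]=s['position']; return T
def camT(n,T=None):  # camera->world
    i=info(n)
    if n=='wrist': return (pose() if T is None else T)@np.array(i['T_tool_cam'])
    return np.linalg.inv(np.array(i['view']))
def proj(n,P,T=None):
    i=info(n); V=np.linalg.inv(camT(n,T)); p=V[:3,:3]@np.asarray(P,float)+V[:3,3]; p=np.array([p[0],-p[1],-p[2]])
    q=np.array(i['camera_matrix'])@p; return q[:2]/q[2]
def ray(n,uv,T=None):
    K=np.array(info(n)['camera_matrix']); d=np.linalg.inv(K)@[uv[0],uv[1],1]; d=np.array([d[0],-d[1],-d[2]])
    C=camT(n,T); d=C[:3,:3]@d; return C[:3,3],d/np.linalg.norm(d)
def onz(n,uv,z,T=None):
    o,d=ray(n,uv,T); return o+d*(z-o[2])/d[2]
def tri(*rs):
    A=sum(np.eye(3)-np.outer(d,d) for o,d in rs); b=sum((np.eye(3)-np.outer(d,d))@o for o,d in rs)
    x=np.linalg.solve(A,b); return x,[np.linalg.norm((np.eye(3)-np.outer(d,d))@(x-o)) for o,d in rs]
def goal(p,q=None,s=None):
    """slide (mm) and dr(units) from current pose to p (world), rotation matrix q"""
    T=pose(s); sl=T[:3,:3].T@(np.asarray(p)-T[:3,3]); dr=np.zeros(3)
    if q is not None: dr=R.from_matrix(T[:3,:3].T@q).as_rotvec()/np.radians(8)
    return sl.round(1),dr.round(3)
E
python3 - <<'E'
from h import *
np.set_printoptions(precision=3,suppress=True)
for n in ['top','side','wrist']:
    cv2.imwrite(f'pics/{n}0.png',optics.get_image(n)); i=info(n); print(n,{k:np.array(v) if not isinstance(v,str) else v for k,v in i.items()})
print(arm.read_state())
E
```

```text
top {'camera_matrix': array([[411.581,   0.   , 317.715],
       [  0.   , 411.581, 203.076],
       [  0.   ,   0.   ,   1.   ]]), 'view': array([[    0.028,    -1.   ,     0.004,  -126.219],
       [    0.996,     0.028,     0.088,  -510.961],
       [   -0.088,     0.001,     0.996, -1266.837],
       [    0.   ,     0.   ,     0.   ,     1.   ]])}
side {'camera_matrix': array([[387.301,   0.   , 311.629],
       [  0.   , 387.301, 199.607],
       [  0.   ,   0.   ,   1.   ]]), 'view': array([[  -0.895,   -0.447,    0.   ,  412.303],
       [   0.305,   -0.611,    0.731, -281.432],
       [  -0.326,    0.654,    0.683, -793.661],
       [   0.   ,    0.   ,    0.   ,    1.   ]])}
wrist {'camera_matrix': array([[356.178,   0.   , 316.596],
       [  0.   , 356.178, 203.422],
       [  0.   ,   0.   ,   1.   ]]), 'T_tool_cam': array([[   0.   ,    0.946,    0.325,   83.992],
       [   1.   ,   -0.   ,   -0.001,    0.255],
       [  -0.001,    0.325,   -0.946, -141.546],
       [   0.   ,    0.   ,    0.   ,    1.   ]])}
{'clock': 0.15, 'joints': array([-0.935,  0.385,  0.007, -0.   , -1.194, -0.259]), 'joint_vel': array([-0.   , -0.002,  0.003,  0.001,  0.001, -0.   ]), 'joint_efforts': array([  0.   , -39.268,  18.858,   4.189,  -0.003,  -0.   ]), 'position': array([ 229.819, -580.739,  230.485]), 'ee_rot': array([-0.187,  0.982,  0.001, -0.   ]), 'contact_force': array([ 0.56 , -0.585,  0.146]), 'wrist_torque': array([ 0.   ,  0.008, -0.01 ]), 'grasp_force': 0.0, 'gripper_width': 85.24427842637395}
```

View pics/top0.png

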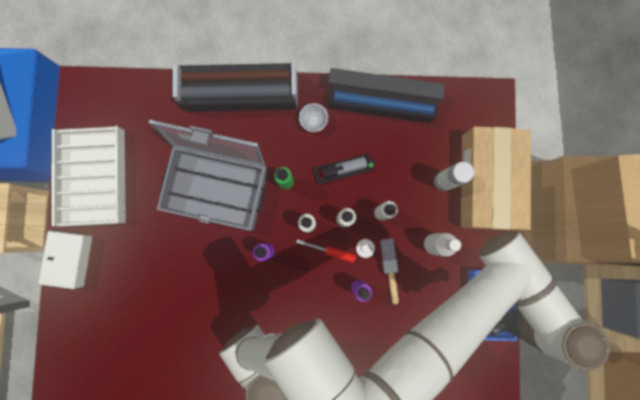

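View pics/side0.png

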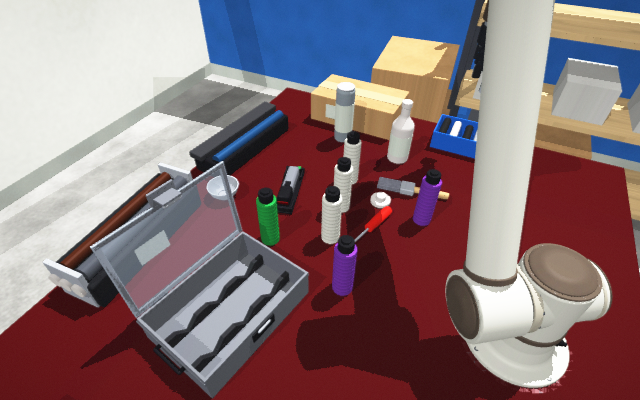

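Top view: three off-white ribbed bottles with black caps at (307,223), (347,217) and (386,210) fit the description. Purple ones (263,252), (362,291) and the green one (284,178) don't; the solvent bottle is at (440,244) with a long neck. The case is at (212,185) with the lid standing at its far side, and the dock is at (345,168). I'll confirm with one enlarged crop.

Run:
```python
from h import *
t=cv2.imread('pics/top0.png'); s=cv2.imread('pics/side0.png')
a=cv2.resize(t[110:270,145:405],None,fx=3,fy=3,interpolation=cv2.INTER_CUBIC)
cv2.imwrite('pics/c_top.png',a)
b=cv2.resize(s[120:400,80:410],None,fx=2.1,fy=2.1,interpolation=cv2.INTER_CUBIC)
cv2.imwrite('pics/c_side.png',b)
```

```text
(no output)
```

View pics/c_top.png

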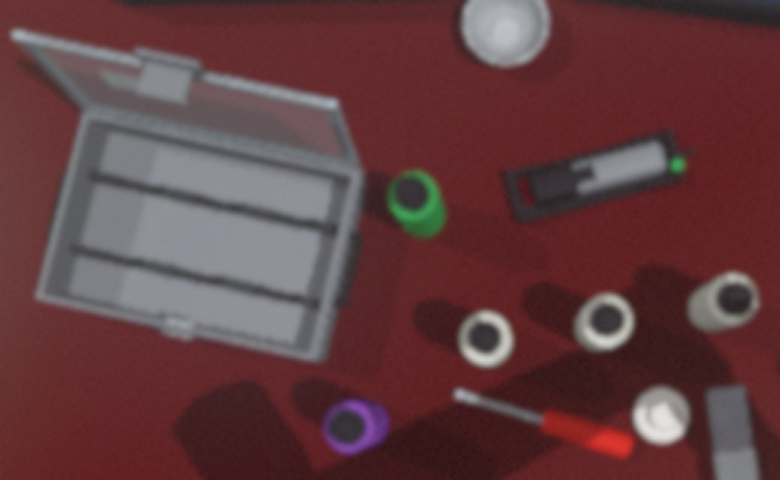

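View pics/c_side.png

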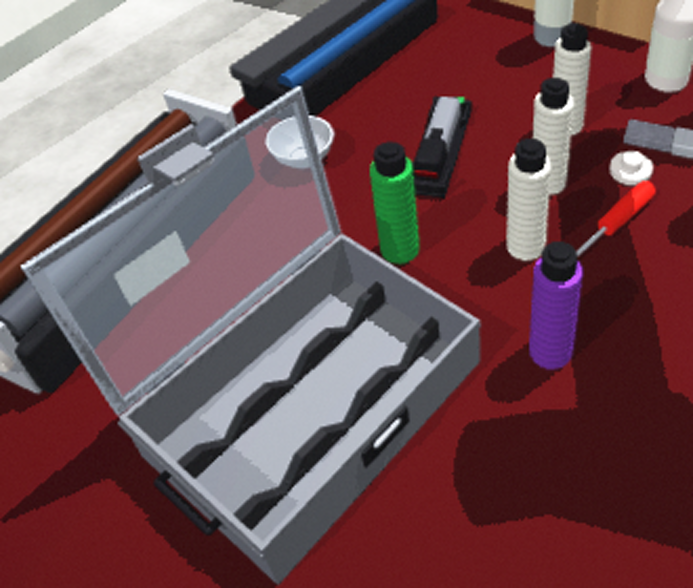

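Crops: the three off-white caps are confirmed at crop pixels (485,337), (606,319) and (735,299). The case rim corners are clear in both views, and the scanner's black head points left, towards +y.

Run:
```python
from h import *
np.set_printoptions(precision=1,suppress=True)
t=lambda u,v:(u/3+145-.33,v/3+110-.33); s=lambda u,v:(u/2.1+80-.26,v/2.1+120-.26)
prs={'FL':((38,298),(480-200,580)),'FR':((322,360),(480,322)),'HR':((360,172),(342,238)),'HL':((86,113),(122,415)),
'b1':((485,337),(531,146)),'b2':((606,319),(555,85)),'b3':((735,299),(574,32)),'tab':((165,82),(186,160)),
'lidL':((14,34),(25,266)),'lidR':((337,103),(300,90))}
for k,(a,b) in prs.items(): print(k,*tri(ray('top',t(*a)),ray('side',s(*b))))
c=[tri(ray('top',t(*a)),ray('side',s(*b)))[0] for a,b in list(prs.values())[:4]]
print('ctr',np.mean(c,0),'len',np.linalg.norm(c[0]-c[1]),np.linalg.norm(c[1]-c[2]),np.linalg.norm(c[2]-c[3]),np.linalg.norm(c[3]-c[0]))
x=(c[2]+c[3]-c[0]-c[1]); y=c[0]+c[3]-c[1]-c[2]; print('yaw x',np.degrees(np.arctan2(x[1],x[0])),'yaw y-90',np.degrees(np.arctan2(y[1],y[0]))-90)
for k,p in {'dockL':(512,197),'dockR':(678,150),'head':(560,186),'handleEnd':(665,158)}.items(): print(k,onz('top',t(*p),20))
for k,p in {'gear':(660,415),'sdtip':(460,396),'sdend':(630,447),'brush':(725,390)}.items(): print(k,onz('top',t(*p),15))
for k,p in {'green':(411,190),'purple':(348,427)}.items(): print(k,onz('top',t(*p),165))
# whites mask
im=cv2.imread('pics/top0.png')
```

```text
FL [473.5 378.8  36. ] [np.float64(8.396077854991677), np.float64(8.396077854991656)]
FR [425.6  84.6  61.2] [np.float64(0.9292626584892397), np.float64(0.9292626584893475)]
HR [616.8  53.2  63.7] [np.float64(0.09057096113630865), np.float64(0.09057096113646929)]
HL [667.9 331.9  74.1] [np.float64(0.3827696577522254), np.float64(0.38276965775230354)]
b1 [448.2 -81.7 162.1] [np.float64(0.0026665433661292545), np.float64(0.0026665433660997355)]
b2 [ 467.8 -193.6  162. ] [np.float64(0.23936016740323882), np.float64(0.2393601674033268)]
b3 [ 491.  -313.6  158. ] [np.float64(0.6875289755645652), np.float64(0.6875289755645596)]
tab [650.4 191.4 282.7] [np.float64(0.5406179289223495), np.float64(0.5406179289222786)]
lidL [692.8 328.1 267.2] [np.float64(0.1974811137830094), np.float64(0.1974811137828303)]
lidR [641.   48.7 262. ] [np.float64(0.8116562508819071), np.float64(0.8116562508819578)]
ctr [545.9 212.1  58.7] len 299.1536575859621 193.8256685462085 283.5140138549099 203.57245080240077
yaw x -11.485941140687302 yaw y-90 -9.800324397211568
dockL [ 602.2 -102.1   20. ]
dockR [ 657.3 -276.1   20. ]
head [ 615.4 -152.3   20. ]
handleEnd [ 648.4 -262.5   20. ]
gear [ 378.2 -262.5   15. ]
sdtip [392.2 -53.8  15. ]
sdend [ 344.3 -231.9   15. ]
brush [ 406.  -329.9   15. ]
green [583.5  -8.5 165. ]
purple [362.   41.6 165. ]
```

```bash
cat >> h.py <<'E'
def Rxz(xv,zv):
    z=np.array(zv,float);z/=np.linalg.norm(z);x=np.array(xv,float);x-=z*(x@z);x/=np.linalg.norm(x);return np.c_[x,np.cross(z,x),z]
def az(deg): a=np.radians(deg); return np.array([np.cos(a),np.sin(a),0])
DN=np.array([0,0,-1.])
E
python3 - <<'E'
from h import *
print(goal([480,-20,380],Rxz(az(169.5),DN)))
t=lambda u,v:(u/3+145-.33,v/3+110-.33)
c=np.array([onz('top',t(*p),74) for p in [(38,298),(322,360),(360,172),(86,113)]]);print(c.mean(0),c.round())
print(onz('top',(362,291),165))
E
```

```text
(array([-438.9,  429.7, -148.9]), array([ 1.10e-02, -4.00e-03,  4.01e+00]))
[546.36308978 208.56155422  74.        ] [[478. 369.  74.]
 [424.  82.  74.]
 [615.  52.  74.]
 [668. 332.  74.]]
[ 263.66372966 -239.6021014   165.        ]
```

Request:
step_arm(motion=[{"slide": [0,0,-60],"dr": [0,0,0],"jaw": 85},{"slide": [-20,20,-110],"dr": [0,0,0.5],"jaw": 85},{"slide": [-60,60,-149],"dr": [0,0,1],"jaw": 85},{"slide": [-100,100,-149],"dr": [0,0,1.5],"jaw": 85},{"slide": [-140,140,-149],"dr": [0,0,2],"jaw": 85},{"slide": [-180,180,-149],"dr": [0,0,2.5],"jaw": 85},{"slide": [-220,220,-149],"dr": [0,0,3],"jaw": 85},{"slide": [-260,260,-149],"dr": [0,0,3.5],"jaw": 85}])

```text
clock: 1.15
position: [376.2, -241.9, 380.2]
ee_rot: [0.057, 0.998, 0.0, 0.0]
contact_force: [2.0, 0.1, -0.7]
gripper_width: 85.1
grasp_force: 0.0
```

Run:
```python
from h import *
s=arm.read_state();print(s['joints'],s['position'],s['contact_force'],goal([480,-20,380],Rxz(az(169.5),DN)))
```

```text
[-2.06193517e-01 -2.38811130e-03 -1.15354593e-01 -2.17907093e-04
 -1.45769351e+00 -1.47896358e+00] [ 376.24545225 -241.89023778  380.21581821] [ 2.0177775   0.07967008 -0.65940647] (array([-77.8, 232.3,   0.3]), array([0.001, 0.001, 0.493]))
```

Request:
step_arm(motion=[{"slide": [-20,58,0],"dr": [0,0,0.25],"jaw": 85},{"slide": [-40,116,0],"dr": [0,0,0.5],"jaw": 85},{"slide": [-60,174,0],"dr": [0,0,0.5],"jaw": 85},{"slide": [-78,232,0],"dr": [0,0,0.5],"jaw": 85},{"slide": [-78,232,0],"dr": [0,0,0.5],"jaw": 85},{"slide": [-78,232,0],"dr": [0,0,0.5],"jaw": 85},{"slide": [-78,232,0],"dr": [0,0,0.5],"jaw": 85},{"slide": [-78,232,0],"dr": [0,0,0.5],"jaw": 85}])

```text
clock: 2.15
position: [479.1, -23.0, 380.6]
ee_rot: [0.092, 0.996, 0.0, 0.0]
contact_force: [-0.6, 0.1, 0.2]
gripper_width: 84.8
grasp_force: 0.0
```

```bash
cat >> h.py <<'E'
import json
def snap(name):
    s=arm.read_state(); T=pose(s); im=optics.get_image('wrist'); cv2.imwrite(f'pics/{name}.png',im); np.save(f'pics/{name}.npy',T); 
    print(s['joints'].round(3).tolist(),s['position'].round(1)); return im,T
E
python3 - <<'E'
from h import *
snap('w1')
E
```

```text
[0.292, 0.058, -0.052, 0.0, -1.46, -2.046] [479.1 -23.  380.6]
```

View pics/w1.png

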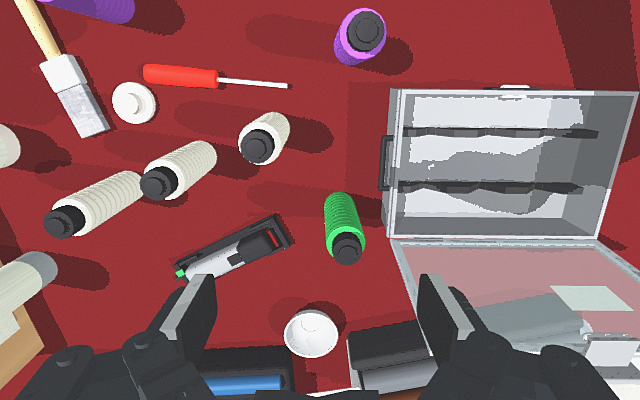

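Wrist view: caps at about (257,149), (158,183) and (63,222). Case rim corners are at (391,91), (637,93), (600,239) and (386,238). The scanner is in its dock from (178,272) to (287,232), with its black head at (262,244).

Run:
```python
from h import *
np.set_printoptions(precision=1,suppress=True)
T=np.load('pics/w1.npy'); im=cv2.imread('pics/w1.png')
c=np.array([onz('wrist',p,74,T) for p in [(391,91),(637,93),(600,239),(386,238)]]);print(c);print(c.mean(0))
for i in range(4): print(np.linalg.norm(c[i]-c[i-1]))
t=lambda u,v:(u/3+145-.33,v/3+110-.33)
for w,p in [((256,148),(485,337)),((157,183),(606,319)),((62,223),(735,299))]:
    print(onz('wrist',w,165,T),tri(ray('wrist',w,T),ray('top',t(*p))))
print('dock/scanner', [onz('wrist',p,42,T) for p in [(189,277),(268,233),(284,247)]])
cv2.imwrite('pics/w1s.png',cv2.resize(im[205:290,160:300],None,fx=5,fy=5,interpolation=cv2.INTER_CUBIC))
```

```text
[[424.1  78.6  74. ]
 [480.3 369.3  74. ]
 [670.4 339.5  74. ]
 [615.1  49.6  74. ]]
[547.5 209.2  74. ]
193.16507888495897
296.1216184075054
192.43422017589276
295.19163348652734
[448.2 -78.8 165. ] (array([449.1, -81.2, 154.3]), [np.float64(0.6548374108404547), np.float64(0.6548374108404715)])
[ 465.  -188.6  165. ] (array([ 467.9, -194.3,  153.4]), [np.float64(0.7021257615412051), np.float64(0.702125761541257)])
[ 489.1 -304.1  165. ] (array([ 491.5, -314.6,  152.6]), [np.float64(0.8309881486312802), np.float64(0.8309881486312863)])
dock/scanner [array([ 640.6, -251.5,   42. ]), array([ 591.1, -115.7,   42. ]), array([617.5, -97.4,  42. ])]
```

Request:
step_arm(motion=[{"slide": [0,0,0],"dr": [0,1,0],"jaw": 85},{"slide": [0,0,0],"dr": [0,2,0],"jaw": 85},{"slide": [0,0,0],"dr": [0,3,0],"jaw": 85},{"slide": [0,0,0],"dr": [0,4,0],"jaw": 85},{"slide": [0,0,0],"dr": [0,4,0],"jaw": 85},{"slide": [0,0,0],"dr": [0.7,4,0],"jaw": 85},{"slide": [0,0,0],"dr": [1.4,4,0],"jaw": 85},{"slide": [0,0,0],"dr": [1.4,4,0],"jaw": 85}])

```text
clock: 3.2
position: [478.9, -21.2, 380.6]
ee_rot: [0.086, 0.953, -0.071, -0.282]
contact_force: [-0.3, -0.3, -0.5]
gripper_width: 85.2
grasp_force: 0.0
```

Run:
```python
from h import *
s=arm.read_state();print(s['joints'].tolist(),s['position'].tolist(),s['ee_rot'].tolist())
```

```text
[0.2581284463002786, 0.37078346350839153, 0.25398616493128906, -0.0630036722693943, -2.040888760739232, -2.020193033982406] [478.92942912901657, -21.218328073229806, 380.60357414385277] [0.08585161820050288, 0.9529347522635643, -0.07106921076081993, -0.2819468475840233]
```

```bash
cat > kin.py <<'E'
import numpy as np
from scipy.spatial.transform import Rotation as R
from scipy.optimize import least_squares
rx=lambda a:R.from_euler('x',a).as_matrix(); ry=lambda a:R.from_euler('y',a).as_matrix(); rz=lambda a:R.from_euler('z',a).as_matrix()
LIM=np.array([[-3.14,3.14],[-1.21,2.06],[-1.07,1.41],[-3.16,2.05],[-2.99,-.16],[-3.1,3.1]])
D=[([-0.935,0.385,0.0075,0,-1.194,-0.259],[229.82,-580.74,230.49],[-.187,.982,.001,0]),
([-.20619,-.002388,-.11535,-.0002,-1.45769,-1.47896],[376.245,-241.89,380.216],[.057,.998,0,0]),
([.292,.058,-.052,0,-1.46,-2.046],[479.1,-23,380.6],[.092,.996,0,0]),
([0.2581284,0.3707835,0.2539862,-0.0630037,-2.0408888,-2.020193],[478.929,-21.218,380.604],[0.08585,0.952935,-0.071069,-0.281947])]
def fk(j,p,s4,s6,full=False):
    h,L2,L3,e,d,Lt=p
    A=rz(j[0])@ry(j[1]); el=np.array([0,0,h])+A@[0,0,L2]
    B=A@ry(-j[2]); w=el+B@[L3,0,e]
    C=B@rx(s4*j[3])@ry(-j[4]); b=w+C@[0,-d,0]; t=b+C@[Lt,0,0]
    # tool: z=C x ; at j6=0 tool x = -C y  (az j1-90 with tool down)
    M=C@rx(s6*j[5])@np.array([[0,0,1],[-1,0,0],[0,-1,0.]])
    return (t,M,el,w,b) if full else (t,M)
def fit():
    best=None
    for s4 in(1,-1):
        for s6 in(1,-1):
            def f(p):
                o=[]
                for j,t,q in D:
                    P,M=fk(j,p,s4,s6); o+=list(P-t)+list(300*(M-R.from_quat(q).as_matrix()).ravel())
                return o
            r=least_squares(f,[200,560,420,0,160,335])
            if best is None or r.cost<best[0]: best=(r.cost,r.x,s4,s6)
    return best
if __name__=='__main__': print(fit())
E
python3 kin.py
```

```text
(np.float64(0.458750886768507), array([164.18963072, 567.81061428, 422.26943376,  -4.86151095,
       159.89420914, 299.44128707]), -1, -1)
```

```bash
cat >> kin.py <<'E'
P=(164.19,567.81,422.27,-4.86,159.89,299.44)
def FK(j,full=False): return fk(j,P,-1,-1,full)
def ik(t,M,j0):
    f=lambda j:np.r_[(FK(j)[0]-t)/100,3*(FK(j)[1]-M).ravel()]
    r=least_squares(f,np.clip(j0,LIM[:,0]+.01,LIM[:,1]-.01),bounds=(LIM[:,0],LIM[:,1])); return r.cost<1e-5,r.x
OBS=[] # x,y,r,h
def clear(j,obs,skip=None):
    t,M,el,w,b=FK(j,True); z=M[:,2]
    segs=[(t-73*z,b,48),(b,w,60),(w,el,60)]; out=[]
    for (a,c,rad),nm in zip(segs,'TLF'):
        q=a+(c-a)*np.linspace(0,1,40)[:,None]
        for n,(x,y,r,h) in obs.items():
            if n==skip: continue
            dxy=np.maximum(np.hypot(q[:,0]-x,q[:,1]-y)-r,0); dz=np.maximum(q[:,2]-h,0); out.append((np.min(np.hypot(dxy,dz))-rad,nm+':'+n))
        out.append((q[:,2].min()-rad,nm+':bench'))
    return min(out)
E
cat > plan.py <<'E'
from h import *; from kin import *
obs={'green':(583,-8,24,165),'pur1':(362,42,24,165),'pur2':(264,-240,24,165),'b1':(448,-82,24,165),'b2':(467,-194,24,165),'b3':(490,-314,24,165),
'gear':(378,-262,28,26),'bowl':(770,-210,45,40)}
so=onz('top',(455,244),200); ac=onz('top',(463,173),190); print(so,ac)
obs['solv']=(so[0],so[1],33,200); obs['air']=(ac[0],ac[1],30,190)
for k in range(9): # dock, lid
    u=k/8; obs[f'dock{k}']=(602+55*u,-102-174*u,25,42); obs[f'lid{k}']=(690-50*u,328-279*u,15,275)
starts=[np.array([a,.4,.1,b,c,d]) for a in(-.6,.1,.8) for b in(-2.2,-1,0,1,1.9) for c in(-2.4,-1.4) for d in(-2,0,2)]
np.set_printoptions(precision=2,suppress=True)
order=['b3','b2','b1']
for n in order:
    x,y,_,_=obs[n]; res=[]
    for a in range(-180,180,20):
        for tau in (0,20):
            z=np.cos(np.radians(tau))*az(a)+np.sin(np.radians(tau))*DN; M=Rxz([0,0,1],z); t=np.array([x,y,80])+19*z
            bst=None
            for j0 in starts:
                ok,j=ik(t,M,j0)
                if ok:
                    c=clear(j,obs,n)
                    if bst is None or c[0]>bst[0][0]: bst=(c,j)
            if bst: res.append((bst[0][0],bst[0][1],a,tau,bst[1]))
    res.sort(key=lambda r:-r[0])
    print(n); [print(r) for r in res[:7]]
    obs.pop(n)
E
time python3 plan.py
```

```text
[ 398.75124842 -482.71214163  200.        ] [ 593.49646054 -508.42107665  190.        ]
b3
(np.float64(50.46908778653601), 'T:bench', 160, 20, array([-0.31,  1.06,  0.42, -0.04, -2.14, -1.61]))
(np.float64(41.02028096649819), 'T:dock8', -180, 20, array([-0.2 ,  1.03,  0.23,  0.21, -1.98, -1.42]))
(np.float64(22.471939570191708), 'L:solv', 20, 20, array([-1.01,  0.66, -0.26, -1.52, -1.17, -2.26]))
(np.float64(20.000000055402936), 'L:bench', 20, 0, array([-1.1 ,  0.87, -0.26, -1.68, -1.52, -2.02]))
(np.float64(19.61800167467173), 'F:green', -160, 20, array([-0.11,  0.96, -0.  ,  0.43, -1.77, -1.31]))
(np.float64(4.412291822423441), 'T:air', 140, 20, array([-0.43,  1.06,  0.52, -0.32, -2.22, -1.86]))
(np.float64(4.411964038862877), 'T:air', 140, 0, array([-0.44,  1.21,  0.65, -0.46, -2.53, -1.95]))
b2
(np.float64(50.469087784020985), 'T:bench', 140, 20, array([-0.3 ,  0.95,  0.27, -0.42, -2.05, -1.91]))
(np.float64(41.45032946218487), 'T:dock5', 160, 20, array([-0.17,  0.96,  0.22, -0.19, -2.03, -1.72]))
(np.float64(10.619047838502993), 'L:pur2', -20, 20, array([-1.01,  0.8 , -1.03, -2.
[... 493 characters left out ...]
0.44,  0.77, -0.04, -0.89, -1.69, -2.17]))
(np.float64(50.46908777060602), 'T:bench', 120, 20, array([-0.31,  0.83,  0.06, -0.72, -1.84, -2.1 ]))
(np.float64(48.58520952955139), 'T:dock1', 140, 20, array([-0.17,  0.87,  0.12, -0.53, -1.93, -1.97]))
(np.float64(48.23138727996482), 'L:solv', 80, 20, array([-0.56,  0.71, -0.18, -1.06, -1.52, -2.19]))
(np.float64(34.24245865634698), 'T:pur1', -100, 20, array([ 0.55,  0.72, -0.79,  0.83, -1.26, -1.52]))
(np.float64(20.00000012496922), 'L:bench', -100, 0, array([ 0.58,  0.91, -0.75,  0.82, -1.51, -1.64]))
(np.float64(20.00000005844447), 'L:bench', 100, 0, array([-0.49,  0.94,  0.03, -1.02, -1.96, -2.12]))
real	8m49.976s
user	8m50.294s
sys	0m0.136s
```

```bash
cat > pl.py <<'E'
from h import *; from kin import *
np.set_printoptions(precision=2,suppress=True)
OB={'green':(583,-8,24,165),'pur1':(362,42,24,165),'pur2':(264,-240,24,165),'b1':(448,-82,24,165),'b2':(467,-194,24,165),'b3':(490,-314,24,165),
'gear':(378,-262,28,26),'bowl':(770,-210,45,40),'solv':(399,-483,33,200),'air':(593,-508,30,190)}
for k in range(9):
    u=k/8; OB[f'dock{k}']=(602+55*u,-102-174*u,25,42); OB[f'lid{k}']=(690-50*u,328-279*u,15,275)
CC=np.array([547,208.5,0]); YAW=-10.3
CX=az(YAW); CY=az(YAW+90)
def Mg(a,tau): 
    z=np.cos(np.radians(tau))*az(a)+np.sin(np.radians(tau))*DN; return Rxz([0,0,1],z)
def Mp(tau,yaw=None):
    f=-(CX if yaw is None else az(yaw)); return Rxz(f,np.cos(np.radians(tau))*DN-np.sin(np.radians(tau))*f)
def path(t,M,T=None,j=None,skip=(),n=6,obs=OB):
    s=arm.read_state(); T=pose(s) if T is None else T; j=s['joints'] if j is None else j
    rv=R.from_matrix(T[:3,:3].T@M).as_rotvec(); o={k:v for k,v in obs.items() if k not in skip}; mc=(999,'')
    for u in np.linspace(0,1,n+1)[1:]:
        ok,j=ik(T[:3,3]+u*(t-T[:3,3]),T[:3,:3]@R.from_rotvec(rv*u).as_matrix(),j)
        if not ok: print('IK FAIL at',u,j)
        c=clear(j,o); mc=min(mc,(*c,round(u,2)))
    sl=T[:3,:3].T@(np.asarray(t)-T[:3,3])
    print('slide',sl.round(1),'dr',(rv/np.radians(8)).round(2),'|',np.linalg.norm(sl).round(),'j',j,'clear',mc)
    N=np.eye(4);N[:3,:3]=M;N[:3,3]=t; return N,j
E
cat > a.py <<'E'
from pl import *
G=np.array([491,-314,80]); M=Mg(160,20); z=M[:,2]; t=G+19*z
A,j=path(t-110*z+[0,0,120],M)
B,j=path(t-110*z,M,A,j)
C,j=path(t,M,B,j,('b3',))
D_,j=path(t+[0,0,230],M,C,j,('b3',))
c3=CC+84*CY+[0,0,42]; Mq=Mp(20); tq=c3+19*Mq[:,2]
E_,j=path(tq+[0,0,150],Mq,D_,j,('b3',),n=12)
F,j=path(tq,Mq,E_,j,('b3',))
E
time python3 a.py
```

```text
slide [-220.5 -275.1  101.4] dr [-2.11  4.83 -0.03] | 367.0 j [-0.31  1.13  1.   -0.07 -2.66 -1.64] clear (np.float64(86.9308446148132), 'T:air', np.float64(1.0))
slide [-112.8    0.    41. ] dr [0. 0. 0.] | 120.0 j [-0.31  1.22  0.9  -0.05 -2.47 -1.62] clear (np.float64(68.17884456278674), 'T:dock8', np.float64(1.0))
slide [  0.   0. 110.] dr [0. 0. 0.] | 110.0 j [-0.31  1.06  0.42 -0.04 -2.15 -1.61] clear (np.float64(50.46908774037823), 'T:bench', np.float64(1.0))
slide [216.1   0.  -78.7] dr [0. 0. 0.] | 230.0 j [-0.31  0.85  0.56 -0.06 -2.5  -1.63] clear (np.float64(69.43283966289152), 'T:air', np.float64(0.17))
slide [-81.9 594.  153.2] dr [  0.57 -11.22  -1.22] | 619.0 j [ 0.84  0.34 -0.43  0.49 -0.67 -2.95] clear (np.float64(31.8094067237693), 'T:lid8', np.float64(0.58))
IK FAIL at 0.5 [ 0.81  0.43 -0.54  0.63 -0.49 -3.1 ]
IK FAIL at 0.6666666666666666 [ 0.8   0.46 -0.55  0.63 -0.46 -3.1 ]
IK FAIL at 0.8333333333333333 [ 0.79  0.5  -0.55  0.64 -0.42 -3.1 ]
IK FAIL at 1.0 [ 0.78  0.53 -0.55  0.64 -0.39 -3.1 ]
slide [ 51.3   0.  141. ] dr [0. 0. 0.] | 150.0 j [ 0.78  0.53 -0.55  0.64 -0.39 -3.1 ] clear (np.float64(57.047137634824495), 'T:bench', np.float64(1.0))
real	0m2.084s
user	0m2.226s
sys	0m0.279s
```

Run:
```python
from pl import *
j00=[ 0.84,0.34,-0.43,0.49,-0.67,-2.95]
for k,y in ((3,84),(2,0),(1,-84)):
    for tau in (0,8,14,20):
        Mq=Mp(tau); tq=CC+y*CY+[0,0,42]+19*Mq[:,2]; ok,j=ik(tq,Mq,j00); print(k,tau,ok,j)
for n,G,a0 in (('b3',(491,-314),160),('b2',(468,-194),140),('b1',(448,-82),120)):
    for a in (a0-20,a0,a0+20):
      for tau in (8,14):
        M=Mg(a,tau); t=np.array([*G,80])+19*M[:,2]; ok,j=ik(t,M,[-.3,1,.3,-.3,-2.1,-1.8]); o=dict(OB); 
        for b in ('b3','b2','b1'):
            o.pop(b)
            if b==n: break
        print(n,a,tau,ok,clear(j,o),j)
```

```text
3 0 True [ 0.73  0.61 -0.2  -0.   -0.76 -2.48]
3 8 True [ 0.78  0.57 -0.36  0.21 -0.57 -2.71]
3 14 True [ 0.79  0.55 -0.52  0.53 -0.41 -3.02]
3 20 False [ 0.78  0.53 -0.55  0.64 -0.39 -3.1 ]
2 0 True [ 0.64  0.55 -0.33 -0.   -0.7  -2.39]
2 8 True [ 0.69  0.51 -0.5   0.23 -0.48 -2.64]
2 14 True [ 0.67  0.48 -0.69  0.68 -0.29 -3.06]
2 20 False [ 0.65  0.46 -0.7   0.75 -0.3  -3.1 ]
1 0 True [ 0.53  0.5  -0.42  0.   -0.65 -2.28]
1 8 True [ 0.57  0.46 -0.6   0.24 -0.42 -2.53]
1 14 False [ 0.5   0.43 -0.83  0.87 -0.19 -3.1 ]
1 20 False [ 0.5   0.4  -0.82  0.89 -0.22 -3.1 ]
b3 140 8 True (np.float64(5.048384439816701), 'T:air') [-0.44  1.15  0.61 -0.39 -2.41 -1.91]
b3 140 14 True (np.float64(5.065038119517368), 'T:air') [-0.43  1.11  0.57 -0.35 -2.32 -1.88]
b3 160 8 True (np.float64(26.929879975168333), 'F:bowl') [-0.31  1.16  0.48 -0.05 -2.33 -1.61]
b3 160 14 True (np.float64(45.06378236260689), 'T:bench') [-0.31  1.11  0.45 -0.05 -2.24 -1.61]
b3 180 8 True (np.float64(-5.064088993423198), 'F:bowl') [-0.2   1.12  0.27  0.24 -2.14 -1.41]
b3 180 14 True (np.float64(24.319568577863933), 'F:bo
[... 494 characters left out ...]
06  0.28 -0.21 -2.21 -1.72]
b2 160 14 True (np.float64(27.51418135709541), 'T:dock6') [-0.17  1.01  0.25 -0.2  -2.13 -1.72]
b1 100 8 True (np.float64(39.515347452054954), 'T:bench') [-0.47  0.87  0.   -0.97 -1.85 -2.14]
b1 100 14 True (np.float64(45.06378236247937), 'T:bench') [-0.46  0.82 -0.02 -0.93 -1.77 -2.15]
b1 120 8 True (np.float64(36.205663094951035), 'L:dock8') [-0.33  0.92  0.12 -0.79 -2.   -2.09]
b1 120 14 True (np.float64(45.063782362381986), 'T:bench') [-0.32  0.88  0.09 -0.75 -1.92 -2.09]
b1 140 8 True (np.float64(17.029704433341465), 'L:dock7') [-0.19  0.97  0.18 -0.6  -2.1  -1.98]
b1 140 14 True (np.float64(35.33893576501161), 'T:dock3') [-0.18  0.92  0.15 -0.56 -2.02 -1.98]
```

```bash
sed -i 's/Mg(160,20)/Mg(160,8)/; s/Mp(20)/Mp(8)/; s/^G=/TAU=8; G=/' a.py; python3 a.py
```

```text
slide [-234.1 -272.7  114.5] dr [-2.12  6.32 -0.25] | 377.0 j [-0.32  1.24  1.08 -0.11 -2.83 -1.68] clear (np.float64(73.91634232897783), 'T:air', np.float64(1.0))
slide [-118.8    0.    16.7] dr [0. 0. 0.] | 120.0 j [-0.32  1.36  1.04 -0.08 -2.68 -1.64] clear (np.float64(44.35640133926134), 'T:dock8', np.float64(1.0))
slide [  0.  -0. 110.] dr [0. 0. 0.] | 110.0 j [-0.31  1.16  0.48 -0.05 -2.33 -1.61] clear (np.float64(26.92987998578228), 'F:bowl', np.float64(1.0))
slide [227.8  -0.  -32. ] dr [0. 0. 0.] | 230.0 j [-0.31  0.92  0.57 -0.08 -2.65 -1.65] clear (np.float64(65.35278096103482), 'F:bowl', np.float64(0.17))
slide [-116.3  593.4  136.3] dr [  0.81 -11.22  -1.08] | 620.0 j [ 0.78  0.4  -0.19  0.15 -0.91 -2.62] clear (np.float64(19.36800941351214), 'T:lid8', np.float64(0.58))
slide [ 20.9   0.  148.5] dr [0. 0. 0.] | 150.0 j [ 0.78  0.57 -0.36  0.21 -0.57 -2.71] clear (np.float64(47.47447571204492), 'T:bench', np.float64(1.0))
```

Request:
step_arm(motion=[{"slide": [-29,-34,14],"dr": [-0.26,0.8,-0.03],"jaw": 85},{"slide": [-58,-68,28],"dr": [-0.53,1.6,-0.06],"jaw": 85},{"slide": [-87,-102,42],"dr": [-0.8,2.4,-0.1],"jaw": 85},{"slide": [-117,-136,57],"dr": [-1.06,3.2,-0.13],"jaw": 85},{"slide": [-146,-170,71],"dr": [-1.33,4.0,-0.16],"jaw": 85},{"slide": [-175,-204,85],"dr": [-1.6,4.8,-0.2],"jaw": 85},{"slide": [-205,-238,100],"dr": [-1.86,5.5,-0.22],"jaw": 85},{"slide": [-234,-273,114],"dr": [-2.12,6.32,-0.25],"jaw": 85}])

```text
clock: 4.2
position: [575.1, -347.8, 214.1]
ee_rot: [0.133, 0.743, 0.115, -0.646]
contact_force: [2.5, -0.1, 0.2]
gripper_width: 84.7
grasp_force: 0.0
```

```bash
cat > b.py <<'E'
from pl import *
snap('w2')
G=np.array([491,-314,80]); M=Mg(160,8); z=M[:,2]; t=G+19*z
B,j=path(t-110*z,M)
T=np.load('pics/w2.npy')
for h in (0,138,165): print(h,proj('wrist',[491,-314,h],T))
E
python3 b.py
```

```text
[-0.32, 1.25, 1.094, -0.112, -2.845, -1.683] [ 575.1 -347.8  214.1]
slide [-103.5    8.8   13.6] dr [ 0.09 -0.19 -0.02] | 105.0 j [-0.32  1.36  1.04 -0.08 -2.68 -1.64] clear (np.float64(44.35640133926147), 'T:dock8', np.float64(1.0))
0 [319.18 394.65]
138 [319.8  279.43]
165 [319.96 250.52]
```

View pics/w2.png

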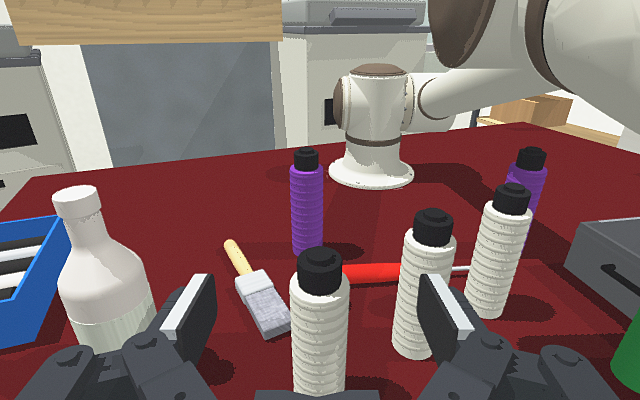

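The target bottle's cap top is at (320,254) against a predicted (320,250), so the position is good. Descend, then advance.

Request:
step_arm(motion=[{"slide": [-40,4,5],"dr": [0.09,-0.19,-0.02],"jaw": 85},{"slide": [-75,7,10],"dr": [0.09,-0.19,-0.02],"jaw": 85},{"slide": [-103.5,9,13.5],"dr": [0.09,-0.19,-0.02],"jaw": 85},{"slide": [-103.5,9,13.5],"dr": [0.09,-0.19,-0.02],"jaw": 85},{"slide": [-103.5,9,45],"dr": [0.09,-0.19,-0.02],"jaw": 85},{"slide": [-103.5,9,75],"dr": [0.09,-0.19,-0.02],"jaw": 85},{"slide": [-103.5,9,105],"dr": [0.09,-0.19,-0.02],"jaw": 85},{"slide": [-103.5,9,122],"dr": [0.09,-0.19,-0.02],"jaw": 85}])

```text
clock: 5.25
position: [478.0, -301.0, 96.4]
ee_rot: [0.129, 0.753, 0.108, -0.636]
contact_force: [1.4, -1.3, 0.1]
gripper_width: 85.2
grasp_force: 0.0
```

Request:
step_arm(motion=[{"slide": [0,0,0],"dr": [0,0,0],"jaw": 60},{"slide": [0,0,0],"dr": [0,0,0],"jaw": 40},{"slide": [0,0,0],"dr": [0,0,0],"jaw": 20},{"slide": [0,0,0],"dr": [0,0,0],"jaw": 20},{"slide": [0,0,0],"dr": [0,0,0],"jaw": 20},{"slide": [0,0,0],"dr": [0,0,0],"jaw": 20},{"slide": [0,0,0],"dr": [0,0,0],"jaw": 20},{"slide": [0,0,0],"dr": [0,0,0],"jaw": 20}])

```text
clock: 6.25
position: [478.9, -301.5, 95.1]
ee_rot: [0.128, 0.751, 0.108, -0.638]
contact_force: [0.8, -1.2, 4.6]
gripper_width: 47.0
grasp_force: 59.4
```

```bash
cat > lift.py <<'E'
from pl import *
import sys
b,cy=sys.argv[1],float(sys.argv[2]); h0=float(sys.argv[3]); skip=tuple(sys.argv[4:])
s=arm.read_state(); T=pose(s); print(T[:3,3],R.from_matrix(T[:3,:3].T@Mg(160,8)).magnitude()*57)
t=T[:3,3]
D_,j=path(t+[0,0,230],T[:3,:3],None,None,skip)
z=T[:3,2]; f=np.cross(CY,[0,0,1])
# bottle axis up in tool frame; target: cap toward -CX
up=T[:3,:3].T@[0,0,1]; yv=T[:3,:3].T@np.cross([0,0,1],np.r_[z[:2],0]/np.hypot(*z[:2]))
A=np.c_[up,yv,np.cross(up,yv)]; u=-CX; a=DN; Bm=np.c_[u,np.cross(u,a),np.cross(u,np.cross(u,a))]; Mq=Bm@A.T
# grasp point at height h above foot -> mid is (82.5-h) toward cap
h=t[2]-19*z[2]; print('grip height',h)
G=CC+cy*CY+[0,0,42]+u*(h+h0-82.5)
tq=G+19*Mq[:,2]; np.save('tq.npy',np.c_[Mq,tq])
E_,j=path(tq+[0,0,130],Mq,D_,j,skip,n=12)
E
python3 lift.py b3 84 0 b3
```

```text
[ 478.88 -301.46   95.09] 1.4993556951936993
slide [226.9  -0.3 -37.3] dr [0. 0. 0.] | 230.0 j [-0.3   0.9   0.59 -0.09 -2.67 -1.66] clear (np.float64(79.19375829729555), 'T:air', np.float64(0.17))
grip height 98.17169837186384
slide [-147.7  585.   156.1] dr [  0.71 -11.23  -1.02] | 623.0 j [ 0.81  0.39 -0.27  0.19 -0.83 -2.69] clear (np.float64(24.038690194074718), 'T:lid8', np.float64(0.58))
```

Request:
step_arm(motion=[{"slide": [20,0,-3],"dr": [0,0,0],"jaw": 20},{"slide": [60,0,-10],"dr": [0,0,0],"jaw": 20},{"slide": [110,0,-18],"dr": [0,0,0],"jaw": 20},{"slide": [160,0,-26],"dr": [0,0,0],"jaw": 20},{"slide": [205,0,-34],"dr": [0,0,0],"jaw": 20},{"slide": [227,0,-37],"dr": [0,0,0],"jaw": 20},{"slide": [227,0,-37],"dr": [0,0,0],"jaw": 20},{"slide": [227,0,-37],"dr": [0,0,0],"jaw": 20}])

```text
clock: 7.25
position: [477.9, -300.3, 321.8]
ee_rot: [0.128, 0.752, 0.109, -0.638]
contact_force: [-0.7, 0.0, -3.6]
gripper_width: 46.7
grasp_force: 59.9
```

```bash
cat > go.py <<'E'
from pl import *
import sys
dz=float(sys.argv[1]); skip=tuple(sys.argv[2:])
q=np.load('tq.npy'); s=arm.read_state(); print(s['position'],s['gripper_width'],s['grasp_force'],s['contact_force'])
path(q[:,3]+[0,0,dz],q[:,:3],None,None,skip,n=12)
E
python3 go.py 130 b3
```

```text
[ 477.9  -300.35  321.84] 46.745760911986544 59.943299889564514 [-0.69  0.03 -3.58]
slide [-145.7  583.7  155.4] dr [  0.73 -11.22  -1.02] | 621.0 j [ 0.81  0.39 -0.27  0.19 -0.83 -2.69] clear (np.float64(23.831380405234185), 'T:lid8', np.float64(0.58))
```

Request:
step_arm(motion=[{"slide": [1,30,6],"dr": [0.05,-0.85,-0.08],"jaw": 20},{"slide": [3,75,16],"dr": [0.11,-1.7,-0.15],"jaw": 20},{"slide": [5,125,27],"dr": [0.17,-2.6,-0.24],"jaw": 20},{"slide": [7,175,38],"dr": [0.23,-3.6,-0.33],"jaw": 20},{"slide": [9,225,49],"dr": [0.3,-4.6,-0.42],"jaw": 20},{"slide": [12,280,61],"dr": [0.37,-5.6,-0.51],"jaw": 20},{"slide": [14,335,73],"dr": [0.43,-6.6,-0.6],"jaw": 20},{"slide": [16,390,85],"dr": [0.5,-7.6,-0.69],"jaw": 20}])

```text
clock: 8.25
position: [525.2, 97.6, 323.7]
ee_rot: [0.11, 0.979, 0.032, -0.168]
contact_force: [0.9, 0.1, -2.6]
gripper_width: 47.3
grasp_force: 44.2
```

```bash
python3 go.py 130 b3
```

```text
[525.21  97.62 323.74] 47.28741710648805 44.20563876628876 [ 0.94  0.11 -2.57]
slide [-39.6 191.7 172.2] dr [ 0.22 -3.61 -0.32] | 261.0 j [ 0.81  0.39 -0.27  0.19 -0.83 -2.69] clear (np.float64(63.49690563514375), 'T:lid4', np.float64(0.58))
```

Request:
step_arm(motion=[{"slide": [-4,30,10],"dr": [0.05,-0.8,-0.07],"jaw": 20},{"slide": [-10,70,30],"dr": [0.1,-1.6,-0.14],"jaw": 20},{"slide": [-18,110,65],"dr": [0.15,-2.4,-0.21],"jaw": 20},{"slide": [-26,150,105],"dr": [0.2,-3.2,-0.28],"jaw": 20},{"slide": [-34,180,140],"dr": [0.22,-3.6,-0.32],"jaw": 20},{"slide": [-40,192,172],"dr": [0.22,-3.6,-0.32],"jaw": 20},{"slide": [-40,192,172],"dr": [0.22,-3.6,-0.32],"jaw": 20},{"slide": [-40,192,172],"dr": [0.22,-3.6,-0.32],"jaw": 20}])

```text
clock: 9.25
position: [550.7, 291.7, 155.0]
ee_rot: [0.09, 0.993, -0.007, 0.08]
contact_force: [0.9, 0.0, -2.3]
gripper_width: 46.7
grasp_force: 181.0
```

```bash
python3 go.py 60 b3; python3 -c "
from pl import *
snap('w3')"
```

```text
[550.71 291.7  155.02] 46.72352762886467 181.01290225982666 [ 0.93  0.02 -2.29]
slide [12.8  1.5 70.6] dr [-0.   -0.02 -0.  ] | 72.0 j [ 0.81  0.47 -0.36  0.22 -0.66 -2.73] clear (np.float64(79.87734240596944), 'T:lid2', np.float64(0.08))
[0.809, 0.388, -0.269, 0.181, -0.834, -2.677] [550.7 291.7 155. ]
```

View pics/w3.png

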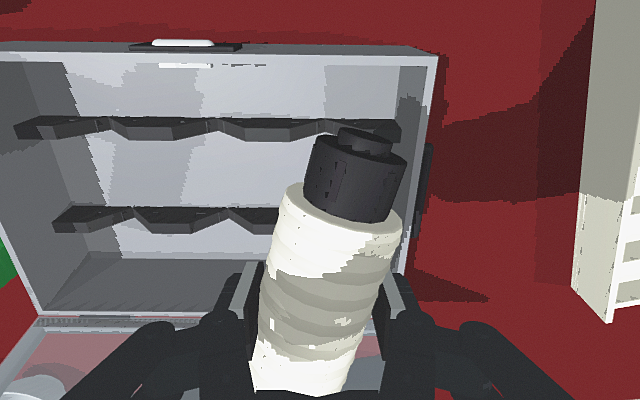

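The held bottle seems twisted in the grip: its cap end is at about (363,142) and its shoulder at (344,203), right of the image mid-line at 317. I'll work out its axis, and compare the notch positions with the prediction.

Run:
```python
from pl import *
s=arm.read_state();print(s['grasp_force'],s['gripper_width'],s['wrist_torque'])
T=np.load('pics/w3.npy')
K=np.array(info('wrist')['camera_matrix']);C=np.array(info('wrist')['T_tool_cam']);Ci=np.linalg.inv(C)
def pt(P): p=Ci[:3,:3]@P+Ci[:3,3]; q=K@[p[0],-p[1],-p[2]]; return q[:2]/q[2]
def f(v,o=0):
    ps,ph,y0,sh=v; u=np.array([np.cos(ph)*np.cos(ps),np.sin(ps)*np.cos(ph),np.sin(ph)]); c=np.array([0,y0,-19])
    return np.r_[pt(c+(67+sh)*u)-[363,141],pt(c+(40+sh)*u)-[344,203],y0/2,sh/3]
r=least_squares(f,[0,0,0,0]);print('yaw,pitch deg',np.degrees(r.x[:2]),r.x[2:],r.cost)
for x in(-45,45):
  for y in (-42,42): print('crest',x,y,proj('wrist',CC+x*CX+y*CY+[0,0,34],T))
  for y in (-84,0,84): print('low',x,y,proj('wrist',CC+x*CX+y*CY+[0,0,8],T))
for y in(-143,143):
  for x in (-97.5,97.5): print('rim',x,y,proj('wrist',CC+x*CX+y*CY+[0,0,74],T))
im=cv2.imread('pics/w3.png'); cv2.imwrite('pics/w3c.png',cv2.resize(im[30:260,0:450],None,fx=1.7,fy=1.7))
```

```text
181.02061986923218 47.18662576446349 [0.15 0.48 0.02]
yaw,pitch deg [18.25 21.59] [-0.6   1.87] 0.2791978669238378
crest -45 -42 [140.16 128.49]
crest -45 42 [258.82 128.33]
low -45 -84 [100.49 118.92]
low -45 0 [209.24 118.78]
low -45 84 [318.03 118.63]
crest 45 -42 [165.73 235.24]
crest 45 42 [267.29 235.12]
low 45 -84 [129.52 219.23]
low 45 0 [223.73 219.12]
low 45 84 [317.96 219.01]
rim -97.5 -143 [-102.27   54.49]
rim 97.5 -143 [ 33.67 318.24]
rim -97.5 143 [427.99  53.74]
rim 97.5 143 [392.22 317.86]
```

View pics/w3c.png

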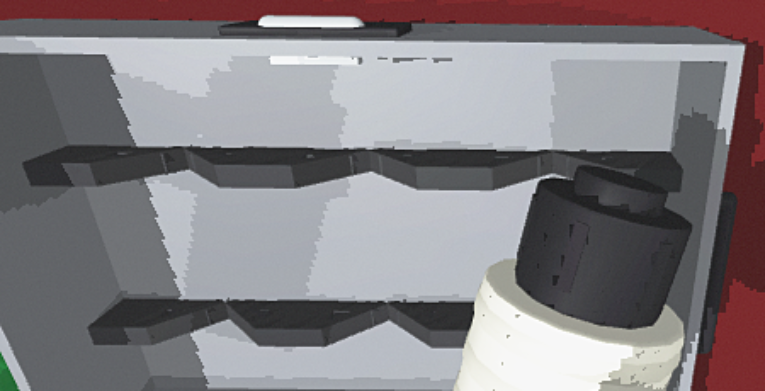

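```bash
sed -i 's/^CC=.*;/CC=np.array([547.5,211.5,0]);/' pl.py
python3 - <<'E'
from pl import *
q=np.load('tq.npy'); q[:,:3]=q[:,:3]@rz(np.radians(-13)); q[:,3]+=[.5,3,0]; np.save('tq.npy',q)
E
python3 go.py 40 b3
python3 - <<'E'
from pl import *
q=np.load('tq.npy'); print(q[:,3])
E
```

```text
[551.16 291.87 155.96] 47.18662576446349 181.02061986923218 [ 0.3  -0.1  -2.97]
slide [16.7  4.1 91.2] dr [ 0.01 -0.01 -1.63] | 93.0 j [ 0.81  0.5  -0.38  0.24 -0.62 -2.53] clear (np.float64(79.60723216621633), 'T:lid2', np.float64(0.08))
[550.14 296.4   23.25]
```

Request:
step_arm(motion=[{"slide": [0,1,0],"dr": [0,0,-0.6],"jaw": 20},{"slide": [1,2,5],"dr": [0,0,-1.2],"jaw": 20},{"slide": [4,3,20],"dr": [0,0,-1.63],"jaw": 20},{"slide": [7,4,40],"dr": [0,0,-1.63],"jaw": 20},{"slide": [11,4,60],"dr": [0,0,-1.63],"jaw": 20},{"slide": [14,4,78],"dr": [0,0,-1.63],"jaw": 20},{"slide": [17,4,91],"dr": [0,0,-1.63],"jaw": 20},{"slide": [17,4,91],"dr": [0,0,-1.63],"jaw": 20}])

```text
clock: 10.3
position: [549.2, 295.9, 62.4]
ee_rot: [-0.023, 0.997, -0.016, 0.078]
contact_force: [-0.8, 0.5, -2.7]
gripper_width: 47.0
grasp_force: 181.9
```

```bash
python3 go.py 0 b3;  python3 - <<'E'
from pl import *
im,T=snap('w4'); q=np.load('tq.npy'); s=optics.get_image('side'); cv2.imwrite('pics/s4.png',s)
u,v=proj('side',[550,296,80]); u,v=int(u),int(v); print(u,v)
a=cv2.resize(s[v-75:v+75,u-90:u+90],(400,333),interpolation=cv2.INTER_CUBIC); b=cv2.resize(im,(400,250)); 
cv2.imwrite('pics/x4.png',np.vstack([a,b]))
E
```

```text
[549.15 295.87  62.41] 47.021021403377425 181.8683624267578 [-0.78  0.5  -2.67]
slide [ 5.1  1.9 38.8] dr [ 0.   -0.02 -0.  ] | 39.0 j [ 0.81  0.55 -0.42  0.28 -0.52 -2.57] clear (np.float64(47.28360251409647), 'T:bench', np.float64(1.0))
[0.813, 0.496, -0.382, 0.233, -0.617, -2.523] [549.2 295.9  62.4]
198 325
```

View pics/x4.png

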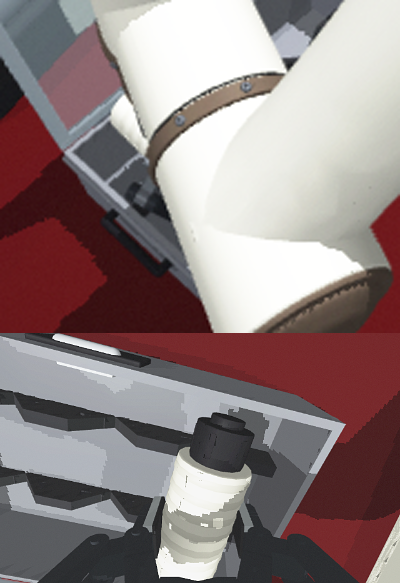

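Wrist view: the bottle now lies square to the bars. I'll lower it.

Request:
step_arm(motion=[{"slide": [1,1,8],"dr": [0,0,0],"jaw": 20},{"slide": [2,2,14],"dr": [0,0,0],"jaw": 20},{"slide": [2,2,20],"dr": [0,0,0],"jaw": 20},{"slide": [3,2,25],"dr": [0,0,0],"jaw": 20},{"slide": [3,2,29],"dr": [0,0,0],"jaw": 20},{"slide": [3,2,32],"dr": [0,0,0],"jaw": 20},{"slide": [4,2,34],"dr": [0,0,0],"jaw": 20},{"slide": [4,2,34],"dr": [0,0,0],"jaw": 20}])

```text
clock: 11.4
position: [551.6, 297.5, 31.1]
ee_rot: [-0.023, 0.996, -0.015, 0.08]
contact_force: [-2.7, -3.8, 9.5]
gripper_width: 46.9
grasp_force: 181.7
```

Request:
step_arm(motion=[{"slide": [0,0,2],"dr": [0,0,0],"jaw": 20},{"slide": [0,0,4],"dr": [0,0,0],"jaw": 20},{"slide": [0,0,4],"dr": [0,0,0],"jaw": 50},{"slide": [0,0,4],"dr": [0,0,0],"jaw": 54},{"slide": [0,0,4],"dr": [0,0,0],"jaw": 58},{"slide": [0,0,4],"dr": [0,0,0],"jaw": 64},{"slide": [0,0,4],"dr": [0,0,0],"jaw": 64},{"slide": [0,0,4],"dr": [0,0,0],"jaw": 64}])

```text
clock: 12.4
position: [551.7, 295.0, 25.9]
ee_rot: [-0.022, 0.997, -0.017, 0.079]
contact_force: [1.4, -10.2, 9.0]
gripper_width: 64.2
grasp_force: 4.3
```

Run:
```python
from pl import *
im,T=snap('w5'); g=cv2.cvtColor(im,cv2.COLOR_BGR2HSV)
np.set_printoptions(suppress=True,precision=1)
c=CC+84*CY
for z in(42,):
  for d in (-82.5,-55.5,0): print(d,proj('wrist',c+d*CX+[0,0,z],T))
s=arm.read_state(); print(s['contact_force'],s['gripper_width'])
cv2.imwrite('pics/x5.png',cv2.resize(im,(480,300)))
```

```text
[0.807, 0.548, -0.419, 0.269, -0.532, -2.561] [551.7 295.   25.9]
-82.5 [365.9 140.5]
-55.5 [344.3 212. ]
0 [311.2 322. ]
[ 1.3 -9.4  9. ] 64.15835945729238
```

View pics/x5.png

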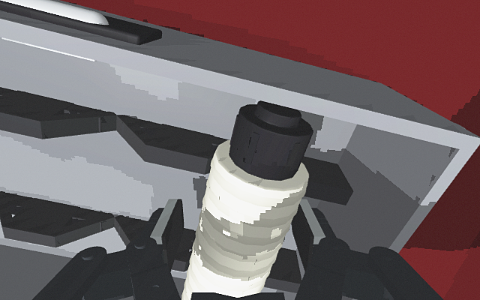

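Cap end is at (277,105) against a predicted (274,105), so the bottle lies in cradle 3. I'll ease sideways off the contact, then go up.

Request:
step_arm(motion=[{"slide": [0,-3,0],"dr": [0,0,0],"jaw": 64},{"slide": [0,-4,0],"dr": [0,0,0],"jaw": 64},{"slide": [-1,-4,-10],"dr": [0,0,0],"jaw": 64},{"slide": [-5,-4,-35],"dr": [0,0,0],"jaw": 64},{"slide": [-10,-4,-75],"dr": [0,0,0],"jaw": 64},{"slide": [-18,-4,-130],"dr": [0,0,0],"jaw": 75},{"slide": [-26,-4,-190],"dr": [0,0,0],"jaw": 85},{"slide": [-34,-4,-250],"dr": [0,0,0],"jaw": 85}])

```text
clock: 13.45
position: [544.7, 302.2, 278.9]
ee_rot: [-0.023, 0.997, -0.016, 0.079]
contact_force: [-0.1, -0.2, 0.2]
gripper_width: 85.3
grasp_force: 0.0
```

```bash
cat > chk.py <<'E'
from pl import *
# bottle check: white blobs & dark caps in top view
t=optics.get_image('top'); s=optics.get_image('side'); cv2.imwrite('pics/topn.png',t); cv2.imwrite('pics/siden.png',s)
hsv=cv2.cvtColor(t,cv2.COLOR_BGR2HSV)
def caps(n,im,P,r=14):
    # dark cap near predicted top of standing bottle
    u,v=proj(n,P); x0,y0=int(u)-r,int(v)-r; c=im[max(y0,0):y0+2*r,max(x0,0):x0+2*r].max(2); m=(c<70).astype(np.uint8)
    nn,l,st,ce=cv2.connectedComponentsWithStats(m); 
    if nn<2: return None
    k=1+np.argmin([np.hypot(*(ce[i]-r))-0.1*st[i,4]**.5*3 for i in range(1,nn)]); return ce[k]+[x0,y0],st[k,4]
for b in ('b1','b2','b3'):
    x,y=OB[b][:2]; print(b,'top',proj('top',[x,y,155]),caps('top',t,[x,y,155]),'side',proj('side',[x,y,155]),caps('side',s,[x,y,155]))
E
python3 chk.py; python3 -c "
from pl import *
print(arm.read_state()['contact_force'])
snap('w6')"
```

```text
b1 top [306.52 222.19] (array([305.85, 221.9 ]), np.int32(40)) side [332.63 191.51] (array([331.98, 193.55]), np.int32(206))
b2 top [346.66 216.52] (array([345.53, 215.26]), np.int32(19)) side [344.14 162.46] None
b3 top [389.54 209.53] None side [353.63 135.96] None
[0.42 0.6  0.68]
[0.83, 0.287, -0.066, 0.153, -1.119, -2.414] [548.  304.7 286.3]
```

```bash
cat > pre.py <<'E'
from pl import *
import sys
x,y,a,tau=map(float,sys.argv[1:5]); up=float(sys.argv[5]); skip=tuple(sys.argv[6:])
G=np.array([x,y,78]); M=Mg(a,tau); z=M[:,2]; t=G+19*z
A,j=path(t-110*z+[0,0,up],M,None,None,skip,n=10)
B,j=path(t-110*z,M,A,j,skip)
C,j=path(t,M,B,j,skip)
E
python3 pre.py 468 -194 140 8 120 b3 b2
```

```text
slide [  47.6 -552.3   80.1] dr [-3.67 10.92  4.63] | 560.0 j [-0.39  1.03  0.81 -0.72 -2.66 -2.27] clear (np.float64(18.82273401072257), 'T:lid8', np.float64(0.5))
slide [-118.8    0.    16.7] dr [0. 0. 0.] | 120.0 j [-0.37  1.17  0.75 -0.56 -2.5  -2.08] clear (np.float64(23.198923482892184), 'T:dock8', np.float64(1.0))
slide [  0.   0. 110.] dr [0. 0. 0.] | 110.0 j [-0.32  1.04  0.35 -0.49 -2.23 -1.94] clear (np.float64(23.167191643731854), 'T:dock8', np.float64(0.5))
```

Request:
step_arm(motion=[{"slide": [5,-55,8],"dr": [-0.11,0.33,0.14],"jaw": 85},{"slide": [10,-116,17],"dr": [-0.44,1.3,0.55],"jaw": 85},{"slide": [15,-177,26],"dr": [-0.81,2.4,1.02],"jaw": 85},{"slide": [20,-237,34],"dr": [-1.2,3.6,1.5],"jaw": 85},{"slide": [26,-298,43],"dr": [-1.6,4.8,2.04],"jaw": 85},{"slide": [31,-359,52],"dr": [-2.0,5.9,2.5],"jaw": 85},{"slide": [36,-420,61],"dr": [-2.4,7.1,3.0],"jaw": 85},{"slide": [41,-475,69],"dr": [-2.75,8.2,3.5],"jaw": 85}])

```text
clock: 14.6
position: [536.2, -178.0, 217.1]
ee_rot: [0.203, 0.84, 0.172, -0.472]
contact_force: [2.0, -0.0, -0.3]
gripper_width: 85.2
grasp_force: 0.0
```

```bash
python3 pre.py 468 -194 140 8 120 b3 b2
```

```text
slide [-19.2 -63.6 -33.1] dr [-0.91  2.66  1.05] | 74.0 j [-0.39  1.03  0.81 -0.72 -2.66 -2.27] clear (np.float64(91.18650557387667), 'T:air', np.float64(1.0))
slide [-118.8    0.    16.7] dr [0. 0. 0.] | 120.0 j [-0.37  1.17  0.75 -0.56 -2.5  -2.08] clear (np.float64(23.19892348304026), 'T:dock8', np.float64(1.0))
slide [  0.   0. 110.] dr [0. 0. 0.] | 110.0 j [-0.32  1.04  0.35 -0.49 -2.23 -1.94] clear (np.float64(23.167191643737766), 'T:dock8', np.float64(0.5))
```

Request:
step_arm(motion=[{"slide": [-4,-20,-9],"dr": [-0.3,0.9,0.35],"jaw": 85},{"slide": [-10,-40,-20],"dr": [-0.6,1.8,0.7],"jaw": 85},{"slide": [-19,-64,-33],"dr": [-0.91,2.66,1.05],"jaw": 85},{"slide": [-19,-64,-33],"dr": [-0.91,2.66,1.05],"jaw": 85},{"slide": [-19,-64,-33],"dr": [-0.91,2.66,1.05],"jaw": 85},{"slide": [-19,-64,-33],"dr": [-0.91,2.66,1.05],"jaw": 85},{"slide": [-19,-64,-33],"dr": [-0.91,2.66,1.05],"jaw": 85},{"slide": [-19,-64,-33],"dr": [-0.91,2.66,1.05],"jaw": 85}])

```text
clock: 15.6
position: [537.4, -249.7, 213.6]
ee_rot: [0.257, 0.713, 0.223, -0.613]
contact_force: [-1.2, -0.3, 0.7]
gripper_width: 84.8
grasp_force: 0.0
```

```bash
cat > look.py <<'E'
from pl import *
import sys
x,y=map(float,sys.argv[1:3]); im,T=snap(sys.argv[3])
p=proj('wrist',[x,y,165],T); print('pred captop',p)
m=(im.max(2)<75).astype(np.uint8); m[330:]=0
n,l,st,ce=cv2.connectedComponentsWithStats(m)
for i in range(1,n):
    if st[i,4]>250: print('dark',st[i,:4],st[i,4],ce[i].round())
E
python3 look.py 468 -194 w7; python3 pre.py 468 -194 140 8 120 b3 b2
```

```text
[-0.383, 1.028, 0.805, -0.712, -2.658, -2.267] [ 537.4 -249.7  213.6]
pred captop [314.06 249.94]
dark [518   0  45 128] 1091 [541.  60.]
dark [549   0  50 134] 1136 [574.  64.]
dark [181  13  92   9] 646 [225.  17.]
dark [210 139  63  18] 342 [242. 151.]
dark [388 146  27  26] 579 [401. 159.]
dark [285 163 125  68] 3417 [355. 193.]
dark [134 177  38  33] 965 [152. 193.]
dark [548 192  23  29] 314 [557. 206.]
dark [410 209  65  72] 1386 [429. 238.]
dark [547 221  56  48] 1907 [574. 245.]
dark [515 237  30  20] 317 [529. 245.]
dark [290 245  47  50] 1956 [313. 269.]
dark [596 248  43  36] 444 [620. 262.]
dark [476 253  50  37] 448 [499. 271.]
dark [176 274  72  56] 1970 [210. 302.]
dark [399 274  59  56] 1842 [426. 310.]
dark [449 286  67  44] 1454 [488. 310.]
slide [-2.8 -1.8 -0.7] dr [-0.02  0.06  0.02] | 3.0 j [-0.39  1.03  0.81 -0.72 -2.66 -2.27] clear (np.float64(91.18650557090888), 'T:air', np.float64(1.0))
slide [-118.8    0.    16.7] dr [0. 0. 0.] | 120.0 j [-0.37  1.17  0.75 -0.56 -2.5  -2.08] clear (np.float64(23.198923482996804), 'T:dock8', np.float64(1.0))
slide [  0.   0. 110.] dr [0. 0. 0.] | 110.0 j [-0.32  1.04  0.35 -0.49 -2.23 -1.94] clear (np.float64(23.16719164372202), 'T:dock8', np.float64(0.5))
```

Cap blob is centred on column 313 against a predicted 314. Proceed.

Request:
step_arm(motion=[{"slide": [-45,-2,6],"dr": [0,0,0],"jaw": 85},{"slide": [-90,-2,12],"dr": [0,0,0],"jaw": 85},{"slide": [-121,-2,16],"dr": [0,0,0],"jaw": 85},{"slide": [-121,-2,16],"dr": [0,0,0],"jaw": 85},{"slide": [-121,-2,50],"dr": [0,0,0],"jaw": 85},{"slide": [-121,-2,85],"dr": [0,0,0],"jaw": 85},{"slide": [-121,-2,115],"dr": [0,0,0],"jaw": 85},{"slide": [-121,-2,126],"dr": [0,0,0],"jaw": 85}])

```text
clock: 16.65
position: [454.1, -182.7, 76.6]
ee_rot: [0.257, 0.713, 0.224, -0.613]
contact_force: [1.5, -1.4, 0.5]
gripper_width: 85.5
grasp_force: 0.0
```

Request:
step_arm(motion=[{"slide": [0,0,0],"dr": [0,0,0],"jaw": 70},{"slide": [0,0,0],"dr": [0,0,0],"jaw": 55},{"slide": [0,0,0],"dr": [0,0,0],"jaw": 40},{"slide": [0,0,0],"dr": [0,0,0],"jaw": 20},{"slide": [0,0,0],"dr": [0,0,0],"jaw": 20},{"slide": [0,0,0],"dr": [0,0,0],"jaw": 20},{"slide": [0,0,0],"dr": [0,0,0],"jaw": 20},{"slide": [0,0,0],"dr": [0,0,0],"jaw": 20}])

```text
clock: 17.65
position: [454.2, -183.4, 74.8]
ee_rot: [0.257, 0.712, 0.224, -0.614]
contact_force: [4.6, -2.4, 3.4]
gripper_width: 46.2
grasp_force: 61.2
```

```bash
python3 lift.py b2 0 0 b3 b2
```

```text
[ 454.21 -183.36   74.84] 19.782205801157424
slide [227.5   0.6 -33.8] dr [0. 0. 0.] | 230.0 j [-0.34  0.77  0.48 -0.7  -2.58 -2.24] clear (np.float64(58.81038172260453), 'T:dock8', np.float64(0.17))
grip height 77.6316999675473
slide [-125.3  366.2  195.4] dr [  2.47 -10.97  -3.29] | 434.0 j [ 0.69  0.34 -0.33  0.16 -0.8  -2.54] clear (np.float64(27.762447869551508), 'T:lid8', np.float64(0.67))
```

Request:
step_arm(motion=[{"slide": [25,0,-4],"dr": [0,0,0],"jaw": 20},{"slide": [75,0,-11],"dr": [0,0,0],"jaw": 20},{"slide": [130,0,-19],"dr": [0,0,0],"jaw": 20},{"slide": [185,0,-27],"dr": [0,0,0],"jaw": 20},{"slide": [227,0,-34],"dr": [0,0,0],"jaw": 20},{"slide": [229,25,-22],"dr": [0.17,-0.77,-0.23],"jaw": 20},{"slide": [231,55,-8],"dr": [0.37,-1.65,-0.5],"jaw": 20},{"slide": [234,92,9],"dr": [0.62,-2.75,-0.82],"jaw": 20}])

```text
clock: 18.65
position: [479.6, -84.4, 304.4]
ee_rot: [0.228, 0.839, 0.174, -0.461]
contact_force: [0.7, 1.0, -1.4]
gripper_width: 46.5
grasp_force: 61.4
```

```bash
python3 go.py 260 b3 b2; python3 go.py 130 b3 b2
```

```text
[479.63 -84.42 304.42] 46.46481887224491 61.395535469055176 [ 0.65  1.   -1.42]
slide [ 11.9 285.2 106.8] dr [ 1.85 -8.19 -2.48] | 305.0 j [ 0.69  0.24 -0.13  0.13 -1.11 -2.49] clear (np.float64(69.3655369584874), 'T:lid8', np.float64(0.5))
[479.63 -84.42 304.42] 46.46481887224491 61.395535469055176 [ 0.65  1.   -1.42]
slide [-99.1 274.5 173.6] dr [ 1.85 -8.19 -2.48] | 340.0 j [ 0.69  0.34 -0.33  0.16 -0.8  -2.54] clear (np.float64(34.33651922611293), 'T:lid8', np.float64(0.58))
```

Request:
step_arm(motion=[{"slide": [2,40,15],"dr": [0.26,-1.15,-0.35],"jaw": 20},{"slide": [3,80,30],"dr": [0.52,-2.3,-0.7],"jaw": 20},{"slide": [5,122,46],"dr": [0.79,-3.5,-1.06],"jaw": 20},{"slide": [7,164,61],"dr": [1.06,-4.7,-1.42],"jaw": 20},{"slide": [9,205,77],"dr": [1.33,-5.9,-1.79],"jaw": 20},{"slide": [10,247,92],"dr": [1.6,-7.1,-2.15],"jaw": 20},{"slide": [12,285,107],"dr": [1.85,-8.19,-2.48],"jaw": 20},{"slide": [12,285,107],"dr": [1.85,-8.19,-2.48],"jaw": 20}])

```text
clock: 19.65
position: [550.4, 211.9, 282.4]
ee_rot: [0.085, 0.994, -0.007, 0.07]
contact_force: [0.2, -0.7, -1.8]
gripper_width: 46.5
grasp_force: 62.1
```

```bash
python3 go.py 8 b3 b2
```

```text
[550.39 211.9  282.41] 46.5257098884892 62.0858895778656 [ 0.16 -0.74 -1.83]
slide [ 30.3  -0.6 249.4] dr [ 0.   -0.05  0.05] | 251.0 j [ 0.69  0.5  -0.48  0.24 -0.5  -2.64] clear (np.float64(55.4143307796208), 'T:bench', np.float64(1.0))
```

Request:
step_arm(motion=[{"slide": [5,0,40],"dr": [0,0,0],"jaw": 20},{"slide": [11,0,90],"dr": [0,-0.05,0.05],"jaw": 20},{"slide": [17,-0.5,140],"dr": [0,-0.05,0.05],"jaw": 20},{"slide": [22,-0.5,180],"dr": [0,-0.05,0.05],"jaw": 20},{"slide": [26,-0.5,210],"dr": [0,-0.05,0.05],"jaw": 20},{"slide": [28,-0.5,230],"dr": [0,-0.05,0.05],"jaw": 20},{"slide": [30,-0.5,243],"dr": [0,-0.05,0.05],"jaw": 20},{"slide": [30,-0.5,249],"dr": [0,-0.05,0.05],"jaw": 20}])

```text
clock: 20.65
position: [559.9, 207.2, 32.7]
ee_rot: [0.092, 0.993, -0.006, 0.074]
contact_force: [-0.2, 0.1, -2.2]
gripper_width: 46.3
grasp_force: 62.1
```

```bash
python3 go.py 1 b3 b2; python3 -c "
from pl import *
im,T=snap('w8'); c=CC
for d in (-82.5,-55.5,0): print(d,proj('wrist',c+d*CX+[0,0,50],T))
m=(im.max(2)<75).astype(np.uint8); m[260:]=0
n,l,st,ce=cv2.connectedComponentsWithStats(m)
for i in range(1,n):
    if st[i,4]>800: print('dark',st[i,:4],st[i,4],ce[i].round())
"
```

```text
[559.92 207.25  32.7 ] 46.28556097745336 62.115222215652466 [-0.2   0.09 -2.22]
slide [6.5 1.9 7.6] dr [ 0.    0.02 -0.06] | 10.0 j [ 0.69  0.51 -0.49  0.24 -0.48 -2.64] clear (np.float64(48.41433077962071), 'T:bench', np.float64(1.0))
[0.676, 0.5, -0.478, 0.234, -0.505, -2.632] [559.9 207.2  32.7]
-82.5 [321.01  52.98]
-55.5 [320.9  144.02]
0 [320.73 280.16]
dark [  0   8 305   5] 804 [141.  10.]
dark [519  49 121 103] 10635 [585. 101.]
dark [  0  67 496 193] 29693 [231. 150.]
dark [611 199  29  61] 874 [630. 240.]
```

Request:
step_arm(motion=[{"slide": [3,1,4],"dr": [0,0,0],"jaw": 20},{"slide": [5,2,7],"dr": [0,0,0],"jaw": 20},{"slide": [5,2,9],"dr": [0,0,0],"jaw": 20},{"slide": [5,2,9],"dr": [0,0,0],"jaw": 20},{"slide": [5,2,9],"dr": [0,0,0],"jaw": 50},{"slide": [5,2,9],"dr": [0,0,0],"jaw": 54},{"slide": [5,2,9],"dr": [0,0,0],"jaw": 62},{"slide": [5,2,9],"dr": [0,0,0],"jaw": 62}])

```text
clock: 21.7
position: [557.0, 210.6, 23.3]
ee_rot: [0.091, 0.993, -0.006, 0.075]
contact_force: [-0.2, -0.8, 0.1]
gripper_width: 61.6
grasp_force: 0.0
```

Request:
step_arm(motion=[{"slide": [0,0,0],"dr": [0,0,0],"jaw": 62},{"slide": [0,0,0],"dr": [0,0,0],"jaw": 62},{"slide": [-1,0,-10],"dr": [0,0,0],"jaw": 62},{"slide": [-5,0,-35],"dr": [0,0,0],"jaw": 62},{"slide": [-10,0,-75],"dr": [0,0,0],"jaw": 64},{"slide": [-18,0,-130],"dr": [0,0,0],"jaw": 75},{"slide": [-26,0,-190],"dr": [0,0,0],"jaw": 85},{"slide": [-34,0,-250],"dr": [0,0,0],"jaw": 85}])

```text
clock: 22.7
position: [552.5, 210.7, 278.6]
ee_rot: [0.091, 0.993, -0.005, 0.075]
contact_force: [0.8, 0.9, -0.5]
gripper_width: 84.8
grasp_force: 0.0
```

```bash
python3 chk.py; python3 pre.py 448 -82 120 8 120 b3 b2 b1; python3 -c "
from pl import *
im,T=snap('w9'); cv2.imwrite('pics/x9.png',cv2.resize(im,(480,300)))"
```

```text
b1 top [306.52 222.19] (array([305.62, 221.9 ]), np.int32(48)) side [332.63 191.51] (array([332.09, 193.55]), np.int32(211))
b2 top [346.66 216.52] None side [344.14 162.46] (array([331.83, 148.67]), np.int32(12))
b3 top [389.54 209.53] None side [353.63 135.96] (array([359.04, 135.28]), np.int32(109))
slide [   6.2 -378.9   69.7] dr [-3.98 10.59  5.59] | 385.0 j [-0.44  0.84  0.43 -0.89 -2.33 -2.37] clear (np.float64(36.1279945382384), 'L:air', np.float64(1.0))
slide [-118.8    0.    16.7] dr [0. 0. 0.] | 120.0 j [-0.43  1.    0.39 -0.78 -2.19 -2.2 ] clear (np.float64(13.174258726031255), 'L:air', np.float64(1.0))
slide [  0.  -0. 110.] dr [0. 0. 0.] | 110.0 j [-0.33  0.93  0.12 -0.79 -2.   -2.09] clear (np.float64(23.85876831990609), 'L:air', np.float64(0.17))
[0.695, 0.228, -0.138, 0.132, -1.093, -2.503] [556.2 212.7 285.6]
```

View pics/x9.png

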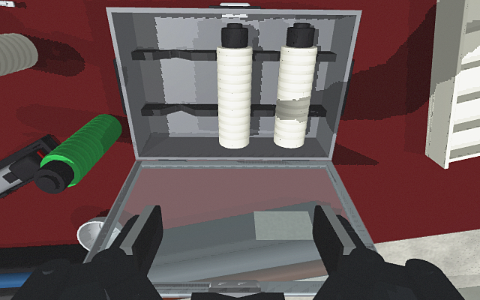

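Wrist view: two bottles are seated, in cradles 2 and 3, with caps to the front. Next is b1.

```bash
python3 pre.py 448 -82 132 8 120 b3 b2 b1
```

```text
slide [  -9.5 -363.9   69.3] dr [-3.04 10.91  4.23] | 371.0 j [-0.34  0.89  0.51 -0.81 -2.43 -2.31] clear (np.float64(27.618200555456866), 'T:lid8', np.float64(0.4))
slide [-118.8    0.    16.7] dr [0. 0. 0.] | 120.0 j [-0.33  1.04  0.47 -0.69 -2.28 -2.14] clear (np.float64(23.347664844417906), 'T:dock6', np.float64(1.0))
slide [  0.  -0. 110.] dr [0. 0. 0.] | 110.0 j [-0.25  0.96  0.16 -0.68 -2.07 -2.03] clear (np.float64(15.04052486890781), 'L:dock8', np.float64(1.0))
```

Request:
step_arm(motion=[{"slide": [-2,-45,8],"dr": [-0.1,0.35,0.13],"jaw": 85},{"slide": [-3,-95,17],"dr": [-0.4,1.4,0.55],"jaw": 85},{"slide": [-4,-150,27],"dr": [-0.75,2.7,1.05],"jaw": 85},{"slide": [-6,-200,37],"dr": [-1.1,3.95,1.53],"jaw": 85},{"slide": [-7,-250,47],"dr": [-1.45,5.2,2.0],"jaw": 85},{"slide": [-8,-295,56],"dr": [-1.8,6.4,2.5],"jaw": 85},{"slide": [-9,-330,63],"dr": [-2.13,7.65,2.97],"jaw": 85},{"slide": [-9,-364,69],"dr": [-2.45,8.8,3.4],"jaw": 85}])

```text
clock: 23.85
position: [505.4, -151.7, 207.1]
ee_rot: [0.279, 0.799, 0.219, -0.486]
contact_force: [1.1, 0.8, 0.5]
gripper_width: 85.1
grasp_force: 0.0
```

```bash
python3 pre.py 448 -82 132 8 120 b3 b2 b1
```

```text
slide [ 2.8  4.2 -1.7] dr [-0.63  2.17  0.78] | 5.0 j [-0.34  0.89  0.51 -0.81 -2.43 -2.31] clear (np.float64(101.82163472941173), 'L:air', np.float64(1.0))
slide [-118.8    0.    16.7] dr [0. 0. 0.] | 120.0 j [-0.33  1.04  0.47 -0.69 -2.28 -2.14] clear (np.float64(23.34766484446091), 'T:dock6', np.float64(1.0))
slide [  0.  -0. 110.] dr [0. 0. 0.] | 110.0 j [-0.25  0.96  0.16 -0.68 -2.07 -2.03] clear (np.float64(15.040524868920528), 'L:dock8', np.float64(1.0))
```

Request:
step_arm(motion=[{"slide": [1,1,0],"dr": [-0.3,1.0,0.4],"jaw": 85},{"slide": [2,3,-1],"dr": [-0.6,2.0,0.7],"jaw": 85},{"slide": [3,4,-2],"dr": [-0.63,2.17,0.78],"jaw": 85},{"slide": [3,4,-2],"dr": [-0.63,2.17,0.78],"jaw": 85},{"slide": [3,4,-2],"dr": [-0.63,2.17,0.78],"jaw": 85},{"slide": [3,4,-2],"dr": [-0.63,2.17,0.78],"jaw": 85},{"slide": [3,4,-2],"dr": [-0.63,2.17,0.78],"jaw": 85},{"slide": [3,4,-2],"dr": [-0.63,2.17,0.78],"jaw": 85}])

```text
clock: 24.85
position: [508.5, -147.8, 212.3]
ee_rot: [0.306, 0.692, 0.266, -0.597]
contact_force: [0.1, 0.3, 0.2]
gripper_width: 85.1
grasp_force: 0.0
```

```bash
python3 look.py 448 -82 w10; python3 pre.py 448 -82 132 8 120 b3 b2 b1
```

```text
[-0.338, 0.886, 0.51, -0.802, -2.426, -2.311] [ 508.5 -147.8  212.3]
pred captop [315.46 248.41]
dark [281   0  10 128] 671 [286.  65.]
dark [459   0  35 130] 1050 [476.  62.]
dark [487   0  39 135] 1009 [506.  65.]
dark [ 93  12 108  10] 886 [143.  17.]
dark [ 47  23 159  10] 300 [128.  30.]
dark [116 156  79  27] 522 [156. 175.]
dark [320 168  30  32] 800 [335. 184.]
dark [214 177 101  54] 2844 [269. 199.]
dark [492 188  28  44] 363 [507. 217.]
dark [352 218  55  51] 1498 [375. 242.]
dark [467 225  24  27] 373 [476. 237.]
dark [  0 237  23  44] 736 [  9. 259.]
dark [295 242  45  50] 1900 [317. 267.]
dark [447 257  53  29] 616 [478. 270.]
dark [348 265  41  30] 851 [367. 277.]
dark [369 272  89  58] 2141 [420. 312.]
dark [508 272  66  58] 2940 [540. 300.]
dark [176 274  42  56] 1365 [201. 308.]
dark [148 286  38  44] 333 [166. 310.]
dark [448 286  40  44] 511 [468. 309.]
dark [606 290  34  40] 683 [628. 316.]
slide [-1.6 -0.9 -0.5] dr [-0.02  0.05  0.02] | 2.0 j [-0.34  0.89  0.51 -0.81 -2.43 -2.31] clear (np.float64(101.82163473584063), 'L:air', np.float64(1.0))
slide [-118.8    0.    16.7] dr [0. 0. 0.] | 120.0 j [-0.33  1.04  0.47 -0.69 -2.28 -2.14] clear (np.float64(23.34766484443135), 'T:dock6', np.float64(1.0))
slide [  0.  -0. 110.] dr [0. 0. 0.] | 110.0 j [-0.25  0.96  0.16 -0.68 -2.07 -2.03] clear (np.float64(15.04052486891537), 'L:dock8', np.float64(1.0))
```

Cap is at column 317 against a predicted 315.5. Proceed.

Request:
step_arm(motion=[{"slide": [-45,0,6],"dr": [0,0,0],"jaw": 85},{"slide": [-90,0,12],"dr": [0,0,0],"jaw": 85},{"slide": [-120,0,16],"dr": [0,0,0],"jaw": 85},{"slide": [-120,0,16],"dr": [0,0,0],"jaw": 85},{"slide": [-120,0,50],"dr": [0,0,0],"jaw": 85},{"slide": [-120,0,85],"dr": [0,0,0],"jaw": 85},{"slide": [-120,0,115],"dr": [0,0,0],"jaw": 85},{"slide": [-120,0,126],"dr": [0,0,0],"jaw": 85}])

```text
clock: 25.9
position: [436.7, -67.7, 76.6]
ee_rot: [0.306, 0.693, 0.266, -0.596]
contact_force: [0.3, 0.7, -0.2]
gripper_width: 84.9
grasp_force: 0.0
```

Request:
step_arm(motion=[{"slide": [0,0,0],"dr": [0,0,0],"jaw": 70},{"slide": [0,0,0],"dr": [0,0,0],"jaw": 55},{"slide": [0,0,0],"dr": [0,0,0],"jaw": 40},{"slide": [0,0,0],"dr": [0,0,0],"jaw": 20},{"slide": [0,0,0],"dr": [0,0,0],"jaw": 20},{"slide": [0,0,0],"dr": [0,0,0],"jaw": 20},{"slide": [0,0,0],"dr": [0,0,0],"jaw": 20},{"slide": [0,0,0],"dr": [0,0,0],"jaw": 20}])

```text
clock: 26.9
position: [437.1, -68.5, 75.3]
ee_rot: [0.306, 0.692, 0.266, -0.597]
contact_force: [4.9, -1.7, 4.7]
gripper_width: 46.6
grasp_force: 61.1
```

```bash
python3 lift.py b1 -84 0 b3 b2 b1; python3 go.py 285 b3 b2 b1
```

```text
[437.11 -68.52  75.26] 27.70952726717025
slide [227.5   0.7 -33.6] dr [0. 0. 0.] | 230.0 j [-0.28  0.64  0.28 -0.88 -2.39 -2.38] clear (np.float64(55.40133517410152), 'L:dock8', np.float64(0.17))
grip height 78.04205899583384
slide [-139.8  207.1   98.1] dr [  3.13 -10.8   -4.18] | 268.0 j [ 0.58  0.28 -0.43  0.15 -0.76 -2.43] clear (np.float64(45.15210150220575), 'T:lid8', np.float64(0.75))
[437.11 -68.52  75.26] 46.59316874183722 61.10881447792053 [ 4.92 -1.7   4.7 ]
slide [241.1 208.2  41.8] dr [  3.13 -10.8   -4.18] | 321.0 j [ 0.58  0.15 -0.17  0.11 -1.14 -2.37] clear (np.float64(13.4787834785051), 'T:green', np.float64(0.33))
```

Request:
step_arm(motion=[{"slide": [25,0,-4],"dr": [0,0,0],"jaw": 20},{"slide": [75,0,-11],"dr": [0,0,0],"jaw": 20},{"slide": [130,0,-19],"dr": [0,0,0],"jaw": 20},{"slide": [185,0,-27],"dr": [0,0,0],"jaw": 20},{"slide": [227,0,-34],"dr": [0,0,0],"jaw": 20},{"slide": [228,15,-28],"dr": [0.22,-0.76,-0.29],"jaw": 20},{"slide": [230,35,-20],"dr": [0.5,-1.73,-0.67],"jaw": 20},{"slide": [231,55,-12],"dr": [0.8,-2.8,-1.07],"jaw": 20}])

```text
clock: 27.9
position: [463.1, -15.0, 303.3]
ee_rot: [0.267, 0.83, 0.205, -0.445]
contact_force: [0.8, -0.8, -3.0]
gripper_width: 46.4
grasp_force: 61.4
```

```bash
python3 go.py 285 b3 b2 b1
```

```text
[463.05 -14.97 303.3 ] 46.37542347359569 61.4178192615509 [ 0.78 -0.81 -2.98]
slide [  6.  158.6  31.8] dr [ 2.31 -7.98 -3.12] | 162.0 j [ 0.58  0.15 -0.17  0.11 -1.14 -2.37] clear (np.float64(90.98498700505024), 'T:lid8', np.float64(0.5))
```

Request:
step_arm(motion=[{"slide": [1,22,5],"dr": [0.33,-1.14,-0.45],"jaw": 20},{"slide": [2,45,9],"dr": [0.66,-2.28,-0.89],"jaw": 20},{"slide": [3,68,14],"dr": [0.99,-3.42,-1.34],"jaw": 20},{"slide": [3,91,18],"dr": [1.32,-4.56,-1.78],"jaw": 20},{"slide": [4,113,23],"dr": [1.65,-5.7,-2.23],"jaw": 20},{"slide": [5,136,27],"dr": [1.98,-6.84,-2.67],"jaw": 20},{"slide": [6,159,32],"dr": [2.31,-7.98,-3.12],"jaw": 20},{"slide": [6,159,32],"dr": [2.31,-7.98,-3.12],"jaw": 20}])

```text
clock: 28.9
position: [535.7, 128.8, 307.3]
ee_rot: [0.085, 0.994, -0.007, 0.069]
contact_force: [0.3, -0.5, -2.7]
gripper_width: 46.2
grasp_force: 62.0
```

Request:
step_arm(motion=[{"slide": [0,0,0],"dr": [0,0,0],"jaw": 20},{"slide": [7,0,50],"dr": [0,0,0],"jaw": 20},{"slide": [13,0,100],"dr": [0,0,0],"jaw": 20},{"slide": [20,0,150],"dr": [0,0,0],"jaw": 20},{"slide": [24,0,180],"dr": [0,0,0],"jaw": 20},{"slide": [26,0,200],"dr": [0,0,0],"jaw": 20},{"slide": [26,0,200],"dr": [0,0,0],"jaw": 20},{"slide": [26,0,200],"dr": [0,0,0],"jaw": 20}])

```text
clock: 29.9
position: [543.3, 126.9, 109.5]
ee_rot: [0.089, 0.993, -0.005, 0.072]
contact_force: [-0.2, 0.1, -2.3]
gripper_width: 46.3
grasp_force: 62.1
```

```bash
python3 go.py 0 b3 b2 b1
```

```text
[543.28 126.9  109.46] 46.30992438680612 62.06349849700928 [-0.17  0.14 -2.28]
slide [16.1 -0.2 84.8] dr [ 0.02 -0.01 -0.01] | 86.0 j [ 0.57  0.47 -0.6   0.25 -0.41 -2.55] clear (np.float64(47.41904371173801), 'T:bench', np.float64(1.0))
```

Request:
step_arm(motion=[{"slide": [6,0,30],"dr": [0,0,0],"jaw": 20},{"slide": [11,0,55],"dr": [0,0,0],"jaw": 20},{"slide": [15,0,75],"dr": [0,0,0],"jaw": 20},{"slide": [16,0,83],"dr": [0,0,0],"jaw": 20},{"slide": [16,0,85],"dr": [0,0,0],"jaw": 20},{"slide": [16,0,85],"dr": [0,0,0],"jaw": 20},{"slide": [16,0,85],"dr": [0,0,0],"jaw": 50},{"slide": [16,0,85],"dr": [0,0,0],"jaw": 55}])

```text
clock: 30.9
position: [542.4, 130.5, 26.2]
ee_rot: [0.087, 0.993, -0.003, 0.076]
contact_force: [0.2, 2.5, 6.8]
gripper_width: 54.7
grasp_force: 0.3
```

Request:
step_arm(motion=[{"slide": [0,0,0],"dr": [0,0,0],"jaw": 62},{"slide": [0,0,0],"dr": [0,0,0],"jaw": 62},{"slide": [-1,0,-10],"dr": [0,0,0],"jaw": 62},{"slide": [-5,0,-35],"dr": [0,0,0],"jaw": 62},{"slide": [-10,0,-75],"dr": [0,0,0],"jaw": 64},{"slide": [-18,0,-130],"dr": [0,0,0],"jaw": 64},{"slide": [-26,0,-190],"dr": [0,0,0],"jaw": 40},{"slide": [-34,0,-250],"dr": [0,0,0],"jaw": 20}])

```text
clock: 31.9
position: [535.4, 127.4, 277.4]
ee_rot: [0.088, 0.994, -0.005, 0.071]
contact_force: [1.0, 0.9, -0.8]
gripper_width: 28.2
grasp_force: 0.0
```

```bash
python3 -c "
from pl import *
im,T=snap('w11'); cv2.imwrite('pics/x11.png',im)
t=optics.get_image('top'); cv2.imwrite('pics/t11.png',t)
for n,x,z in (('lidtab',0,0),):
  for th in (1.57,1.65,1.72):
    H=CC+97.5*CX+[0,0,74.5]; d=-CX*np.cos(th)+np.array([0,0,np.sin(th)]); o=CX*np.sin(th)+np.array([0,0,np.cos(th)])
    tab=H+212*d+5.5*o; print(th,tab,'top',proj('top',tab),'wrist',proj('wrist',tab,T), 'cornersR',proj('wrist',H+195*d-143*CY,T),proj('wrist',H+195*d+143*CY,T))
"
```

```text
[0.581, 0.16, -0.235, 0.11, -1.072, -2.377] [535.4 127.4 277.4]
1.57 [648.67 193.11 286.5 ] top [198.68 137.46] wrist [467.51 430.15] cornersR [217.52 395.4 ] [698.15 395.28]
1.65 [665.33 190.09 285.4 ] top [200.35 131.14] wrist [461.08 445.6 ] cornersR [220.9 410.8] [684.77 410.61]
1.72 [679.79 187.46 283.33] top [201.91 125.79] wrist [455.27 455.99] cornersR [224.02 421.72] [672.42 421.48]
```

View pics/x11.png

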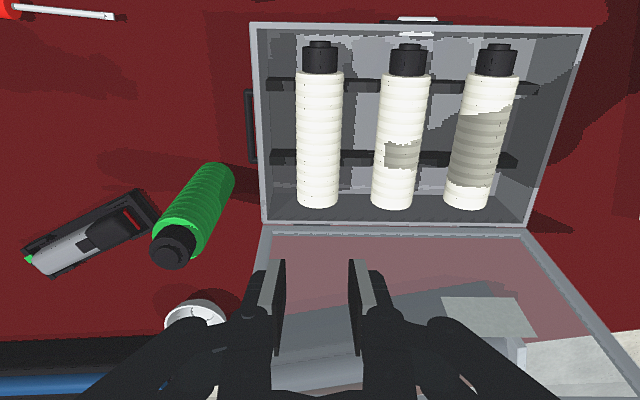

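Wrist view: all three bottles lie in their cradles, and the lid stands open with its label at (490,315). Next, the lid: go over it with the jaws shut and push from behind.

```bash
cat > lid.py <<'E'
from pl import *
H=CC+97.5*CX+[0,0,74.5]; UZ=np.array([0,0,1.])
def cc(): # TCP in case coords relative to hinge: X along CX, Y, Z above hinge
    p=pose()[:3,3]-H; return p@CX,p@CY,p@UZ
if __name__=='__main__':
    print('hinge rel',np.round(cc(),1),arm.read_state()['contact_force'])
    M=Mp(0); o={}
    A,j=path(H-60*CX+270*UZ,M,obs=o)
    B,j=path(H+55*CX+270*UZ,M,A,j,obs=o)
    C,j=path(H+55*CX+165*UZ,M,B,j,obs=o)
    for th in (1.4,1.2,1,.8,.6,.4,.2):
        d=-CX*np.cos(th)+UZ*np.sin(th); out=CX*np.sin(th)+UZ*np.cos(th); p=H+165*d+11*np.sin(th)*out+7*out*1
        q=p-C[:3,3]; print(th,'from C: slide',np.round([-q@CX,q@CY,-q[2]]))
E
python3 lid.py
```

```text
hinge rel [-90.8 -82.6 209.4] [ 0.94  0.28 -0.94]
slide [-40.1  83.1 -54. ] dr [0.08 1.12 0.02] | 107.0 j [ 0.6   0.32  0.19  0.   -1.44 -2.35] clear (np.float64(318.40613140661634), 'T:bench', np.float64(0.17))
slide [-115.    0.    0.] dr [0. 0. 0.] | 115.0 j [ 0.48  0.52  0.5   0.   -1.55 -2.23] clear (np.float64(369.4999998630546), 'T:bench', np.float64(0.17))
slide [  0.   0. 105.] dr [0. 0. 0.] | 105.0 j [ 0.48  0.55  0.3  -0.   -1.32 -2.23] clear (np.float64(264.50000000136436), 'T:bench', np.float64(1.0))
1.4 from C: slide [65.  0. -1.]
1.2 from C: slide [99. -0.  5.]
1 from C: slide [130.   0.  17.]
0.8 from C: slide [159.  -0.  36.]
0.6 from C: slide [184.   0.  61.]
0.4 from C: slide [203.   0.  90.]
0.2 from C: slide [215.  -0. 123.]
```

Request:
step_arm(motion=[{"slide": [-4,10,-35],"dr": [0.02,0.3,0],"jaw": 0},{"slide": [-8,30,-60],"dr": [0.05,0.7,0],"jaw": 0},{"slide": [-20,60,-58],"dr": [0.08,1.12,0.02],"jaw": 0},{"slide": [-40,83,-54],"dr": [0.08,1.12,0.02],"jaw": 0},{"slide": [-40,83,-54],"dr": [0.08,1.12,0.02],"jaw": 0},{"slide": [-40,83,-54],"dr": [0.08,1.12,0.02],"jaw": 0},{"slide": [-40,83,-54],"dr": [0.08,1.12,0.02],"jaw": 0},{"slide": [-40,83,-54],"dr": [0.08,1.12,0.02],"jaw": 0}])

```text
clock: 33.0
position: [581.8, 203.6, 334.6]
ee_rot: [0.09, 0.996, -0.004, -0.006]
contact_force: [-0.0, -0.0, -0.7]
gripper_width: 0.3
grasp_force: 0.0
```

Request:
step_arm(motion=[{"slide": [-50,0,0],"dr": [0,0,0],"jaw": 0},{"slide": [-100,0,0],"dr": [0,0,0],"jaw": 0},{"slide": [-120,0,0],"dr": [0,0,0],"jaw": 0},{"slide": [-120,0,0],"dr": [0,0,0],"jaw": 0},{"slide": [-120,0,40],"dr": [0,0,0],"jaw": 0},{"slide": [-120,0,80],"dr": [0,0,0],"jaw": 0},{"slide": [-120,0,105],"dr": [0,0,0],"jaw": 0},{"slide": [-120,0,105],"dr": [0,0,0],"jaw": 0}])

```text
clock: 34.0
position: [696.9, 181.7, 225.8]
ee_rot: [0.089, 0.996, -0.005, -0.009]
contact_force: [1.3, 0.3, 0.5]
gripper_width: 0.1
grasp_force: 0.0
```

```bash
python3 lid.py
```

```text
hinge rel [ 54.8  -2.6 151.3] [1.28 0.33 0.48]
slide [ 116.7    1.3 -116.8] dr [-0.08 -0.12  0.  ] | 165.0 j [ 0.6   0.32  0.19 -0.   -1.44 -2.35] clear (np.float64(270.5894514437848), 'T:bench', np.float64(0.17))
slide [-115.    0.    0.] dr [0. 0. 0.] | 115.0 j [ 0.48  0.52  0.5   0.   -1.55 -2.23] clear (np.float64(369.4999998634963), 'T:bench', np.float64(0.17))
slide [  0.   0. 105.] dr [0. 0. 0.] | 105.0 j [ 0.48  0.55  0.3  -0.   -1.32 -2.23] clear (np.float64(264.5000000014202), 'T:bench', np.float64(1.0))
1.4 from C: slide [65.  0. -1.]
1.2 from C: slide [99. -0.  5.]
1 from C: slide [130.   0.  17.]
0.8 from C: slide [159.  -0.  36.]
0.6 from C: slide [184.   0.  61.]
0.4 from C: slide [203.   0.  90.]
0.2 from C: slide [215.  -0. 123.]
```

Request:
step_arm(motion=[{"slide": [0,0,-14],"dr": [0,0,0],"jaw": 0},{"slide": [20,0,-16],"dr": [0,0,0],"jaw": 0},{"slide": [40,0,-16],"dr": [0,0,0],"jaw": 0},{"slide": [60,0,-15],"dr": [0,0,0],"jaw": 0},{"slide": [80,0,-13],"dr": [0,0,0],"jaw": 0},{"slide": [99,0,-9],"dr": [0,0,0],"jaw": 0},{"slide": [115,0,-3],"dr": [0,0,0],"jaw": 0},{"slide": [130,0,3],"dr": [0,0,0],"jaw": 0}])

```text
clock: 35.0
position: [572.2, 206.0, 230.1]
ee_rot: [0.089, 0.996, -0.002, -0.003]
contact_force: [1.3, -0.3, -0.1]
gripper_width: 0.4
grasp_force: 0.6
```

Request:
step_arm(motion=[{"slide": [15,0,8],"dr": [0,0,0],"jaw": 0},{"slide": [29,0,19],"dr": [0,0,0],"jaw": 0},{"slide": [42,0,31],"dr": [0,0,0],"jaw": 0},{"slide": [54,0,44],"dr": [0,0,0],"jaw": 0},{"slide": [64,0,58],"dr": [0,0,0],"jaw": 0},{"slide": [73,0,73],"dr": [0,0,0],"jaw": 0},{"slide": [73,0,73],"dr": [0,0,0],"jaw": 0},{"slide": [73,0,73],"dr": [0,0,0],"jaw": 0}])

```text
clock: 36.0
position: [499.4, 218.4, 156.2]
ee_rot: [0.09, 0.996, -0.003, -0.005]
contact_force: [-0.4, -0.0, 0.5]
gripper_width: -0.2
grasp_force: 0.0
```

```bash
python3 lid.py|head -2; python3 -c "
from lid import *
im,T=snap('w12')
for th in (.6,.5,.4,.3,.2):
    d=-CX*np.cos(th)+UZ*np.sin(th); print(th,[proj('wrist',H+195*d+s*143*CY,T).round() for s in (-1,1)])
cv2.imwrite('pics/x12.png',im)
"
```

```text
hinge rel [-146.1   -1.8   81.7] [-0.4  -0.    0.48]
slide [ -84.3    0.5 -189.1] dr [-0.05 -0.07  0.  ] | 207.0 j [ 0.6   0.32  0.19  0.   -1.44 -2.35] clear (np.float64(212.59262502253716), 'T:bench', np.float64(0.17))
[0.708, 0.323, -0.287, -0.004, -0.972, -2.456] [499.4 218.4 156.2]
0.6 [array([-71., 280.]), array([716., 283.])]
0.5 [array([-36., 236.]), array([681., 238.])]
0.4 [array([ -5., 202.]), array([648., 204.])]
0.3 [array([ 24., 177.]), array([619., 179.])]
0.2 [array([ 50., 160.]), array([592., 161.])]
```

View pics/x12.png

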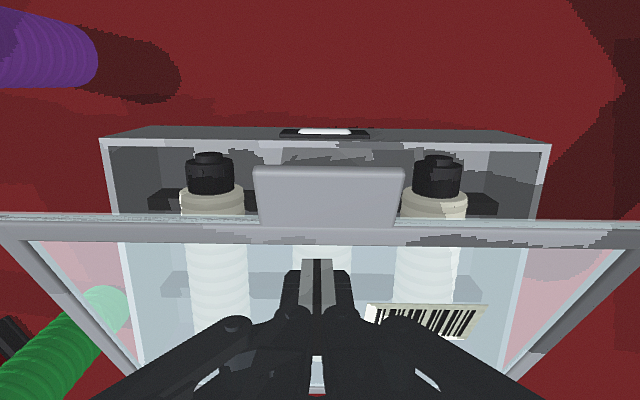

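Wrist view: the lid is down to about 0.45 rad (front edge at row 218, tab at (330,195)), fingers on the plate. Continue, then move onto the tab.

Request:
step_arm(motion=[{"slide": [8,0,20],"dr": [0,0,0],"jaw": 0},{"slide": [12,0,38],"dr": [0,0,0],"jaw": 0},{"slide": [15,0,54],"dr": [0,0,0],"jaw": 0},{"slide": [15,0,56],"dr": [0,0,0],"jaw": 0},{"slide": [18,0,40],"dr": [0,0,0],"jaw": 0},{"slide": [66,0,36],"dr": [0,0,0],"jaw": 0},{"slide": [66,0,40],"dr": [0,0,0],"jaw": 0},{"slide": [66,0,50],"dr": [0,0,0],"jaw": 0}])

```text
clock: 37.05
position: [433.7, 230.3, 106.6]
ee_rot: [0.089, 0.996, -0.002, -0.005]
contact_force: [-0.0, 0.1, 0.8]
gripper_width: 0.1
grasp_force: 0.0
```

```bash
python3 lid.py|head -1
```

```text
hinge rel [-212.8   -1.9   32.1] [-0.01  0.15  0.85]
```

Request:
step_arm(motion=[{"slide": [0,0,8],"dr": [0,0,0],"jaw": 0},{"slide": [0,0,13],"dr": [0,0,0],"jaw": 0},{"slide": [0,0,16],"dr": [0,0,0],"jaw": 0},{"slide": [0,0,19],"dr": [0,0,0],"jaw": 0},{"slide": [0,0,22],"dr": [0,0,0],"jaw": 0},{"slide": [0,0,25],"dr": [0,0,0],"jaw": 0},{"slide": [0,0,27],"dr": [0,0,0],"jaw": 0},{"slide": [0,0,28],"dr": [0,0,0],"jaw": 0}])

```text
clock: 38.05
position: [432.2, 228.7, 80.1]
ee_rot: [0.089, 0.996, -0.005, -0.006]
contact_force: [-10.7, -2.3, 31.1]
gripper_width: -0.0
grasp_force: 15.7
```

Request:
step_arm(motion=[{"slide": [0,0,-8],"dr": [0,0,0],"jaw": 0},{"slide": [0,0,-40],"dr": [0,0,0],"jaw": 0},{"slide": [-20,10,-95],"dr": [0,0,0],"jaw": 0},{"slide": [-20,30,-150],"dr": [0,0,0],"jaw": 40},{"slide": [-20,50,-200],"dr": [0,0,0],"jaw": 85},{"slide": [-20,55,-220],"dr": [0,0,0],"jaw": 85},{"slide": [-20,55,-220],"dr": [0,0,0],"jaw": 85},{"slide": [-20,55,-220],"dr": [0,0,0],"jaw": 85}])

```text
clock: 39.05
position: [463.9, 280.2, 294.1]
ee_rot: [0.09, 0.996, -0.005, -0.008]
contact_force: [0.0, 0.1, -0.4]
gripper_width: 84.8
grasp_force: 0.0
```

```bash
cat > lab.py <<'E'
from lid import *
import sys
im,T=snap(sys.argv[1]); print(arm.read_state()['contact_force'])
L=H-115*CX+55*CY; L[2]=80; print('pred',L,proj('wrist',L,T))
u,v=proj('wrist',L,T).astype(int)
hsv=cv2.cvtColor(im,cv2.COLOR_BGR2HSV)
for th in (150,170,190,205):
    m=((im.min(2)>th)).astype(np.uint8)*255; m=cv2.morphologyEx(m,cv2.MORPH_CLOSE,np.ones((9,9)))
    cs,_=cv2.findContours(m,cv2.RETR_EXTERNAL,cv2.CHAIN_APPROX_SIMPLE)
    for c in cs:
        r=cv2.minAreaRect(c)
        if cv2.contourArea(c)>1500: 
            w=np.array([onz('wrist',p,80,T) for p in cv2.boxPoints(r)]); print(th,np.round(r[0]),np.round(r[1]),r[2],'sizes',np.linalg.norm(w[0]-w[1]).round(1),np.linalg.norm(w[1]-w[2]).round(1),'ctr',w.mean(0))
# rim corners expected if shut
for x,y in((-97.5,-143),(-97.5,143),(97.5,143)): print(proj('wrist',CC+x*CX+y*CY+[0,0,81.5],T))
cv2.imwrite('pics/%s.png'%sys.argv[1],im)
E
python3 lab.py w13
```

```text
[0.839, 0.214, -0.074, -0.007, -1.301, -2.588] [463.9 280.2 294.1]
[-0.15  0.69 -0.24]
pred [540.12 268.74  80.  ] [320.74 240.3 ]
150 [269. 234.] [277. 185.] 0.9934688210487366 sizes 223.6 277.0 ctr [532.69 212.36  80.  ]
150 [581. 205.] [253. 143.] 84.17366027832031 sizes 130.4 296.1 ctr [564.3  545.15  80.  ]
170 [273. 244.] [185. 129.] 3.012787342071533 sizes 156.7 191.2 ctr [540.65 215.36  80.  ]
170 [586. 227.] [218. 105.] 90.0 sizes 100.9 261.6 ctr [587.27 551.33  80.  ]
170 [548. 126.] [67. 52.] 84.80557250976562 sizes 48.2 66.8 ctr [459.47 508.85  80.  ]
190 [312. 252.] [115. 112.] 90.0 sizes 117.1 139.9 ctr [555.46 256.06  80.  ]
190 [208. 249.] [114.  41.] 84.80557250976562 sizes 44.0 138.0 ctr [533.1  143.55  80.  ]
190 [586. 231.] [210. 105.] 90.0 sizes 101.6 253.7 ctr [591.17 551.52  80.  ]
205 [322. 240.] [34. 59.] 90.0 sizes 63.3 40.3 ctr [540.41 270.61  80.  ]
205 [586. 231.] [210. 105.] 90.0 sizes 101.6 253.7 ctr [591.17 551.52  80.  ]
[127.52 168.19]
[407.77 168.9 ]
[394.68 330.33]
```

Label measured on the z=80 plane as 63×40 mm at (540.4,270.6), where the spec says 64×40, so the lid is shut at the right height. Now the scanner: plan the scan pose and the hover.

```bash
cat > scan.py <<'E'
from lid import *
LAB=np.array([540.4,270.3,80.])
def scanpose(a,tilt,dist=100,xg=0,hz=27):
    # tilt from vertical toward a; nose=-tool x; grip point at scanner (xg,0,hz)
    t=np.radians(tilt); A=az(a); z=np.sin(t)*A-np.cos(t)*UZ; M=Rxz(np.cos(t)*A+np.sin(t)*UZ,z)
    S=np.c_[-M[:,0],M[:,1],-M[:,2]]; beam=np.cos(np.pi/6)*S[:,0]-.5*S[:,2]
    eye=LAB-dist*beam; org=eye-S@[76,0,16]; g=org+S@[xg,0,hz]; return g+19*z,M,beam,org
if __name__=='__main__':
    o={k:v for k,v in OB.items() if not k.startswith(('b1','b2','b3','lid'))}; o['case']=(547,211,150,82)
    for tilt in (40,50):
      for a in range(-180,180,30):
        t,M,b,_=scanpose(a,tilt); best=None
        for j0 in ([.7,.5,.2,0,-1.9,-2.2],[.5,.5,.2,-1,-1.5,0],[.5,.5,.2,1,-1.5,0],[.5,.5,.2,0,-1.5,1]):
            ok,j=ik(t,M,j0)
            if ok:
                c=clear(j,o)
                if best is None or c[0]>best[0][0]: best=(c,j)
        if best: print(tilt,a,best,b)
E
python3 scan.py
```

```text
40 -180 ((np.float64(142.61400932192743), 'T:case'), array([ 0.62,  0.55,  0.22, -0.39, -1.82, -2.17])) [ 0.34  0.   -0.94]
40 -150 ((np.float64(142.61400928347246), 'T:case'), array([ 0.7 ,  0.57,  0.14, -0.12, -1.83, -1.74])) [ 0.3   0.17 -0.94]
40 -120 ((np.float64(142.61400921751112), 'T:case'), array([ 0.77,  0.55, -0.01,  0.18, -1.69, -1.34])) [ 0.17  0.3  -0.94]
40 -90 ((np.float64(142.61400921750266), 'T:case'), array([ 0.82,  0.49, -0.2 ,  0.46, -1.44, -1.01])) [-0.    0.34 -0.94]
40 -60 ((np.float64(142.61400921759179), 'T:case'), array([ 0.81,  0.42, -0.4 ,  0.75, -1.12, -0.76])) [-0.17  0.3  -0.94]
40 -30 ((np.float64(142.614009218727), 'T:case'), array([ 0.73,  0.34, -0.59,  1.11, -0.75, -0.57])) [-0.3   0.17 -0.94]
40 0 ((np.float64(142.6140092665314), 'T:case'), array([ 0.51,  0.28, -0.7 ,  1.69, -0.32, -0.53])) [-0.34  0.   -0.94]
40 60 ((np.float64(142.61400921751675), 'T:case'), array([ 0.63,  0.3 , -0.15, -0.54, -0.53,  2.38])) [-0.17 -0.3  -0.94]
40 90 ((np.float64(142.61400921752556), 'T:case'), array([ 0.52,  0.36,  0.01, -0.74, -0.97,  2.97])) [-0.   -0.34 -0.9
[... 777 characters left out ...]
963), 'T:case'), array([ 0.89,  0.45, -0.43,  0.85, -1.25, -0.89])) [-0.09  0.15 -0.98]
50 -30 ((np.float64(148.48134760928332), 'T:case'), array([ 0.78,  0.32, -0.69,  1.35, -0.86, -0.83])) [-0.15  0.09 -0.98]
50 60 ((np.float64(148.48134760789355), 'T:case'), array([ 0.49,  0.25, -0.17, -0.9 , -0.54,  2.77])) [-0.09 -0.15 -0.98]
50 90 ((np.float64(148.48134760709365), 'T:case'), array([ 0.37,  0.35, -0.  , -0.95, -1.06, -3.09])) [-0.   -0.17 -0.98]
50 120 ((np.float64(148.48134760788815), 'T:case'), array([ 0.38,  0.47,  0.17, -0.86, -1.49, -2.82])) [ 0.09 -0.15 -0.98]
50 150 ((np.float64(148.48134760792448), 'T:case'), array([ 0.45,  0.58,  0.32, -0.71, -1.83, -2.54])) [ 0.15 -0.09 -0.98]
```

```bash
cat > hov.py <<'E'
from scan import *
import sys
x,y,z,a=map(float,sys.argv[1:5]); 
np.set_printoptions(precision=2,suppress=True)
path(np.array([x,y,z]),Rxz(az(a),DN),obs={k:v for k,v in OB.items() if k[0] in 'gspa'},n=12)
E
python3 hov.py 630 -189 240 -72.5
```

```text
slide [-248.3 -431.1   55.6] dr [  0.06  -0.16 -14.73] | 501.0 j [-0.05  0.44  0.11  0.   -1.25  0.35] clear (np.float64(118.00439950965284), 'T:green', np.float64(0.67))
```

Request:
step_arm(motion=[{"slide": [-10,-20,0],"dr": [0,0,-1],"jaw": 85},{"slide": [-30,-55,0],"dr": [0,0,-2.2],"jaw": 85},{"slide": [-58,-100,0],"dr": [0,0,-3.4],"jaw": 85},{"slide": [-86,-150,0],"dr": [0,0,-4.6],"jaw": 85},{"slide": [-115,-200,0],"dr": [0,0,-5.8],"jaw": 85},{"slide": [-144,-250,10],"dr": [0,0,-7.0],"jaw": 85},{"slide": [-172,-300,20],"dr": [0,0,-8.2],"jaw": 85},{"slide": [-200,-348,30],"dr": [0.05,-0.1,-9.4],"jaw": 85}])

```text
clock: 40.1
position: [598.5, -99.6, 264.6]
ee_rot: [-0.539, 0.843, -0.002, -0.003]
contact_force: [0.4, 0.6, -0.1]
gripper_width: 85.3
grasp_force: 0.0
```

```bash
python3 hov.py 630 -189 240 -72.5
```

```text
slide [ 67.7 -66.1  25.2] dr [ 0.01 -0.05 -5.29] | 98.0 j [-0.05  0.44  0.11  0.   -1.25  0.35] clear (np.float64(138.8638521268599), 'T:green', np.float64(0.08))
```

Request:
step_arm(motion=[{"slide": [15,-15,6],"dr": [0,0,-1.2],"jaw": 85},{"slide": [32,-31,12],"dr": [0,0,-2.4],"jaw": 85},{"slide": [50,-48,19],"dr": [0,0,-3.6],"jaw": 85},{"slide": [68,-66,25],"dr": [0,-0.05,-4.8],"jaw": 85},{"slide": [68,-66,25],"dr": [0,-0.05,-5.29],"jaw": 85},{"slide": [68,-66,25],"dr": [0,-0.05,-5.29],"jaw": 85},{"slide": [68,-66,25],"dr": [0,-0.05,-5.29],"jaw": 85},{"slide": [68,-66,25],"dr": [0,-0.05,-5.29],"jaw": 85}])

```text
clock: 41.1
position: [629.5, -186.9, 242.3]
ee_rot: [0.805, -0.593, 0.0, -0.0]
contact_force: [-0.5, -0.8, 0.9]
gripper_width: 85.1
grasp_force: 0.0
```

Run:
```python
from scan import *
im,T=snap('w14')
g=az(107.5); c=np.array([629.7,-189,0])
for d in (-92,-75,0,75,92): print(d,proj('wrist',c+d*g+[0,0,42 if abs(d)<80 else 20],T))
cv2.imwrite('pics/x14.png',im)
```

```text
[-0.043, 0.432, 0.11, 0.0, -1.248, 0.343] [ 629.5 -186.9  242.3]
-92 [316.64  69.13]
-75 [316.71  88.27]
0 [317.05 168.51]
75 [317.35 238.26]
92 [317.37 243.88]
```

View pics/x14.png

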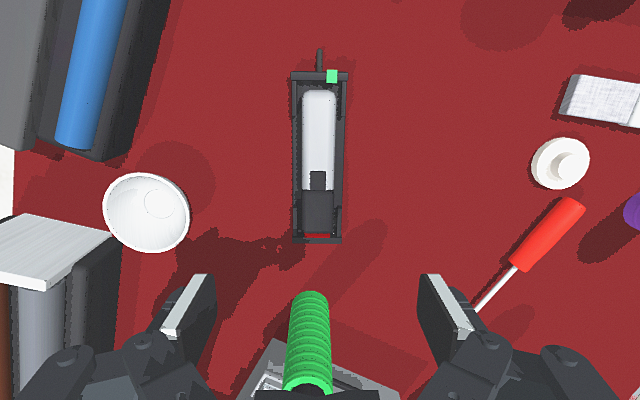

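Wrist view: dock from (320,72) to (317,242). The scanner's grey handle is at (318,130) and its black head at (318,212), matching the prediction within about 2 px. Descend to grip its middle.

```bash
python3 hov.py 628 -189.6 14 -72.5
```

```text
slide [  2.1   2.5 228.5] dr [-0.01 -0.   -0.03] | 228.0 j [-0.05  0.65 -0.14  0.   -0.78  0.35] clear (np.float64(38.999999999901945), 'T:bench', np.float64(1.0))
```

Request:
step_arm(motion=[{"slide": [1,1,45],"dr": [0,0,0],"jaw": 62},{"slide": [2,2.5,95],"dr": [0,0,0],"jaw": 62},{"slide": [2,2.5,145],"dr": [0,0,0],"jaw": 62},{"slide": [2,2.5,180],"dr": [0,0,0],"jaw": 62},{"slide": [2,2.5,205],"dr": [0,0,0],"jaw": 62},{"slide": [2,2.5,218],"dr": [0,0,0],"jaw": 62},{"slide": [2,2.5,225],"dr": [0,0,0],"jaw": 62},{"slide": [2,2.5,226],"dr": [0,0,0],"jaw": 62}])

```text
clock: 42.15
position: [628.5, -189.8, 16.9]
ee_rot: [0.805, -0.593, 0.001, -0.0]
contact_force: [-0.1, 0.0, 0.1]
gripper_width: 61.8
grasp_force: 0.0
```

Request:
step_arm(motion=[{"slide": [0,0,0],"dr": [0,0,0],"jaw": 62},{"slide": [0,0,0],"dr": [0,0,0],"jaw": 50},{"slide": [0,0,0],"dr": [0,0,0],"jaw": 40},{"slide": [0,0,0],"dr": [0,0,0],"jaw": 30},{"slide": [0,0,0],"dr": [0,0,0],"jaw": 15},{"slide": [0,0,0],"dr": [0,0,0],"jaw": 15},{"slide": [0,0,0],"dr": [0,0,0],"jaw": 15},{"slide": [0,0,0],"dr": [0,0,0],"jaw": 15}])

```text
clock: 43.15
position: [628.7, -189.9, 17.2]
ee_rot: [0.805, -0.593, 0.001, -0.001]
contact_force: [-0.6, 0.5, 5.6]
gripper_width: 33.0
grasp_force: 61.8
```

```bash
cat > sc2.py <<'E'
from scan import *
import sys
s=arm.read_state(); T=pose(s); print(T[:3,3],s['contact_force'],s['gripper_width'],s['grasp_force'])
hz=33-6 if len(sys.argv)<2 else float(sys.argv[1])
o={k:v for k,v in OB.items() if k[0] in 'gspa'}
A,j=path(T[:3,3]+[0,0,230],T[:3,:3],obs=o)
t,M,b,org=scanpose(-90,45,110,0,hz); print('scan tcp',t,'beam',b,'org',org)
B,j=path(t+[0,0,60],M,A,j,obs=o,n=12)
C,j=path(t,M,B,j,obs=o)
E
python3 sc2.py
```

```text
[ 628.68 -189.86   17.18] [-0.63  0.51  5.63] 32.9526586806006 61.75727963447571
slide [   0.2   -0.5 -230. ] dr [0. 0. 0.] | 230.0 j [-0.05  0.43  0.12  0.   -1.26  0.35] clear (np.float64(80.50892542701433), 'T:bench', np.float64(0.17))
scan tcp [540.4  182.43 234.34] beam [-0.    0.26 -0.97] org [540.4  176.78 228.68]
slide [-381.7  -26.1  -47.5] dr [-0.86  5.58  2.04] | 386.0 j [ 0.84  0.47 -0.09  0.49 -1.64 -0.97] clear (np.float64(121.27939066608761), 'T:green', np.float64(0.33))
slide [-42.4   0.   42.4] dr [0. 0. 0.] | 60.0 j [ 0.84  0.52 -0.16  0.49 -1.54 -1.03] clear (np.float64(204.61155321949659), 'T:green', np.float64(1.0))
```

Request:
step_arm(motion=[{"slide": [0,0,-12],"dr": [0,0,0],"jaw": 15},{"slide": [0,0,-50],"dr": [0,0,0],"jaw": 15},{"slide": [0,0,-100],"dr": [0,0,0],"jaw": 15},{"slide": [0,0,-150],"dr": [0,0,0],"jaw": 15},{"slide": [0,0,-200],"dr": [0,0,0],"jaw": 15},{"slide": [0,0,-230],"dr": [0,0,0],"jaw": 15},{"slide": [0,0,-230],"dr": [0,0,0],"jaw": 15},{"slide": [0,0,-230],"dr": [0,0,0],"jaw": 15}])

```text
clock: 44.15
position: [626.6, -189.5, 244.3]
ee_rot: [0.805, -0.593, -0.002, 0.0]
contact_force: [0.7, 0.2, -2.2]
gripper_width: 32.8
grasp_force: 61.0
```

```bash
cat > sc3.py <<'E'
from scan import *
import sys
s=arm.read_state(); print(s['position'],s['gripper_width'],s['grasp_force'],s['contact_force'])
t,M,b,org=scanpose(-90,45,110,0,30)
path(t+[0,0,float(sys.argv[1])],M,obs={k:v for k,v in OB.items() if k[0] in 'gspa'})
# beam hit from current pose
T=pose(s); M=T[:3,:3]; S=np.c_[-M[:,0],M[:,1],-M[:,2]]; g=T[:3,3]-19*M[:,2]; eye=g-S@[0,0,30]+S@[76,0,16]; b=np.cos(np.pi/6)*S[:,0]-.5*S[:,2]
k=(80-eye[2])/b[2]; print('eye',eye,'beam',b,'hit',eye+k*b,'dist',k)
E
python3 sc3.py 40
```

```text
[ 626.63 -189.46  244.25] 32.84392089206892 61.0302472114563 [ 0.74  0.17 -2.22]
slide [-382.9  -28.1  -31.4] dr [-0.82  5.59  2.05] | 385.0 j [ 0.84  0.49 -0.11  0.49 -1.61 -0.99] clear (np.float64(113.31992708446339), 'T:green', np.float64(0.33))
eye [ 604.18 -116.86  249.42] beam [-0.26  0.83 -0.5 ] hit [516.59 164.76  80.  ] dist 340.122531933759
```

Request:
step_arm(motion=[{"slide": [-50,-4,-4],"dr": [-0.1,0.7,0.25],"jaw": 15},{"slide": [-105,-8,-9],"dr": [-0.22,1.5,0.55],"jaw": 15},{"slide": [-160,-12,-13],"dr": [-0.34,2.35,0.86],"jaw": 15},{"slide": [-220,-16,-18],"dr": [-0.47,3.2,1.18],"jaw": 15},{"slide": [-275,-20,-22],"dr": [-0.6,4.0,1.48],"jaw": 15},{"slide": [-330,-24,-27],"dr": [-0.7,4.8,1.78],"jaw": 15},{"slide": [-383,-28,-31],"dr": [-0.82,5.59,2.05],"jaw": 15},{"slide": [-383,-28,-31],"dr": [-0.82,5.59,2.05],"jaw": 15}])

```text
clock: 45.15
position: [540.4, 188.7, 272.7]
ee_rot: [0.655, -0.65, 0.273, 0.272]
contact_force: [0.7, -0.9, -2.3]
gripper_width: 33.1
grasp_force: 61.2
```

```bash
python3 sc3.py 0; python3 lab.py w15 | tail -9
```

```text
[540.38 188.74 272.75] 33.05227164204085 61.2110960483551 [ 0.65 -0.86 -2.31]
slide [-22.9  -0.   28.5] dr [-0.03 -0.04  0.04] | 37.0 j [ 0.84  0.52 -0.16  0.49 -1.54 -1.03] clear (np.float64(207.46311679518578), 'T:green', np.float64(1.0))
eye [539.95 245.73 222.22] beam [-0.    0.25 -0.97] hit [539.57 282.97  80.  ] dist 147.01321890267843
190 [142. 122.] [48. 67.] 63.43495178222656 sizes 82.0 81.4 ctr [758.88 -55.54  80.  ]
190 [29. 79.] [96. 61.] 88.09085083007812 sizes 86.8 184.1 ctr [ 926.8  -130.02   80.  ]
205 [390. 272.] [66. 96.] 3.9182491302490234 sizes 99.6 70.4 ctr [466.54 130.99  80.  ]
205 [253. 268.] [ 48. 130.] 17.650123596191406 sizes 134.0 54.2 ctr [603.3  125.67  80.  ]
205 [142. 122.] [48. 67.] 63.43495178222656 sizes 81.9 80.6 ctr [758.67 -55.2   80.  ]
205 [29. 79.] [96. 61.] 88.06941223144531 sizes 86.8 183.8 ctr [ 926.88 -130.14   80.  ]
[424.93 229.53]
[403.38 597.67]
[143.98 531.14]
```

Request:
step_arm(motion=[{"slide": [-6,0,8],"dr": [0,0,0],"jaw": 15},{"slide": [-13,0,16],"dr": [0,0,0],"jaw": 15},{"slide": [-19,0,24],"dr": [-0.03,-0.04,0.04],"jaw": 15},{"slide": [-23,0,28.5],"dr": [-0.03,-0.04,0.04],"jaw": 15},{"slide": [-23,0,28.5],"dr": [-0.03,-0.04,0.04],"jaw": 15},{"slide": [-23,0,28.5],"dr": [-0.03,-0.04,0.04],"jaw": 15},{"slide": [-23,0,28.5],"dr": [-0.03,-0.04,0.04],"jaw": 15},{"slide": [-23,0,28.5],"dr": [-0.03,-0.04,0.04],"jaw": 15}])

```text
clock: 46.2
position: [541.4, 180.5, 241.1]
ee_rot: [-0.651, 0.657, -0.27, -0.268]
contact_force: [-0.1, -0.5, -1.4]
gripper_width: 33.1
grasp_force: 61.1
```

```bash
python3 sc3.py 0
python3 - <<'E'
from scan import *
for n in('side','top'):
    im=optics.get_image(n); cv2.imwrite(f'pics/beam_{n}.png',im); u,v=proj(n,LAB); print(n,u,v)
    u,v=int(u),int(v); a=im[v-25:v+26,u-35:u+36].astype(int)
    red=(a[...,2]-np.maximum(a[...,0],a[...,1])); 
    ys,xs=np.where((red>70)&(a[...,2]>150)); print(len(xs), (xs.mean()+u-35,ys.mean()+v-25) if len(xs) else '', red.max())
    lab=(a.min(2)>190); ys,xs=np.where(lab); print('white',len(xs),(xs.mean()+u-35,ys.mean()+v-25) if len(xs) else '')
    if len(xs) and n=='side': print(onz('side',(xs.mean()+u-35,ys.mean()+v-25),80))
E
```

```text
[541.41 180.53 241.09] 33.06329871309835 61.10071420669556 [-0.1  -0.53 -1.39]
slide [-6.1  1.1  0.5] dr [ 0.    0.04 -0.06] | 6.0 j [ 0.84  0.52 -0.16  0.49 -1.54 -1.03] clear (np.float64(206.26870462324786), 'T:green', np.float64(0.17))
eye [542.08 238.07 191.2 ] beam [ 0.01  0.26 -0.96] hit [542.93 268.5   80.  ] dist 115.28696178664514
side 211.00492467008976 316.63845576608395
0  4
white 1858 (np.float64(197.4930032292788), np.float64(309.31270182992466))
[573.5  269.27  80.  ]
top 190.61587299593856 189.1765588854523
0  60
white 399 (np.float64(210.95238095238096), np.float64(187.00751879699249))
```

Request:
step_arm(motion=[{"slide": [-6,1,2],"dr": [0,0.04,-0.06],"jaw": 15},{"slide": [-12,1,4],"dr": [0,0.04,-0.06],"jaw": 15},{"slide": [-12,1,4],"dr": [0,0.04,-0.06],"jaw": 15},{"slide": [-12,1,4],"dr": [0,0.04,-0.06],"jaw": 15},{"slide": [-12,1,4],"dr": [0,0.04,-0.06],"jaw": 15},{"slide": [-12,1,4],"dr": [0,0.04,-0.06],"jaw": 15},{"slide": [-12,1,4],"dr": [0,0.04,-0.06],"jaw": 15},{"slide": [-12,1,4],"dr": [0,0.04,-0.06],"jaw": 15}])

```text
clock: 47.3
position: [540.5, 186.1, 229.7]
ee_rot: [-0.653, 0.653, -0.271, -0.271]
contact_force: [-0.2, -0.8, -0.6]
gripper_width: 32.5
grasp_force: 61.1
```

```bash
python3 sc3.py 0
python3 - <<'E'
from scan import *
im,T=snap('w16')
# where nose of scanner, label should appear in wrist view
M=T[:3,:3]; S=np.c_[-M[:,0],M[:,1],-M[:,2]]; org=T[:3,3]-19*M[:,2]-S@[0,0,30]
for n,p in {'nosetop':[75,0,36],'tailtopL':[-75,-17,36],'tailtopR':[-75,17,36],'tailmid':[-75,0,36]}.items(): print(n,proj('wrist',org+S@p,T))
m=((im.min(2)>120)&((im.max(2).astype(int)-im.min(2))<25)).astype(np.uint8)
for v in (100,150,200,250,300): 
    r=im[v,230:410].astype(int).max(1); print(v,r[::6])
E
```

```text
[540.49 186.08 229.66] 32.45189313742493 61.110745668411255 [-0.21 -0.85 -0.62]
slide [ 5.9  0.1 -3.7] dr [ 0.01 -0.   -0.  ] | 7.0 j [ 0.84  0.52 -0.16  0.49 -1.54 -1.03] clear (np.float64(205.88505496710633), 'T:green', np.float64(0.17))
eye [540.53 243.33 179.43] beam [-0.    0.26 -0.97] hit [540.53 269.92  80.  ] dist 102.92209688596051
[0.845, 0.523, -0.165, 0.489, -1.531, -1.032] [540.5 186.1 229.7]
nosetop [316.17 447.82]
tailtopL [262.79 107.38]
tailtopR [369.71 107.44]
tailmid [316.25 107.41]
100 [137 141 142 255  45  48  45  46  43  41 243  96 123 124 121 125 123 140
 138 139 140 139 136 139 139 139 138 140 139 137]
150 [139 139 137 136 137 137 146 147 152 167 177 184 185 184 185 183 183 182
 181 179 171 162 127 122 122 125 140 139 139 139]
200 [138 210 222 228 238 240 247 172 142 163 176 185 184 187 183 181 182 180
 178 176 163 160 126 123 124 123 124 127 125 124]
250 [216 237 246 246 246 245 246 245 110 154 167 179 177 180 179 179 178 176
 176 169 159 136 230 232 242 242 242 242 242 242]
300 [237 110  92  89 242 242  90  51 103 121 134 142 141 146 145 144 147 146
 146 139 138  47  44 172 242 244  91  92 241 242]
```

Run:
```python
from pl import *
im=cv2.imread('pics/w16.png'); print([(v,im[v,312:320].mean(0).astype(int).tolist()) for v in range(90,150,4)])
```

```text
[(90, [50, 47, 138]), (94, [47, 44, 123]), (98, [47, 44, 124]), (102, [47, 45, 124]), (106, [46, 43, 123]), (110, [193, 188, 178]), (114, [202, 197, 192]), (118, [216, 209, 207]), (122, [219, 214, 211]), (126, [214, 206, 202]), (130, [207, 201, 196]), (134, [197, 190, 186]), (138, [185, 178, 175]), (142, [184, 177, 173]), (146, [183, 177, 173])]
```

Request:
step_arm(motion=[{"slide": [0,0,0],"dr": [0,0,0],"jaw": 15},{"slide": [0,0,0],"dr": [0,0,0],"jaw": 15},{"slide": [0,0,0],"dr": [0,0,0],"jaw": 15},{"slide": [0,0,0],"dr": [0,0,0],"jaw": 15},{"slide": [0,0,0],"dr": [0,0,0],"jaw": 15},{"slide": [0,0,0],"dr": [0,0,0],"jaw": 15},{"slide": [0,0,0],"dr": [0,0,0],"jaw": 15},{"slide": [0,0,0],"dr": [0,0,0],"jaw": 15}])

```text
clock: 48.35
position: [540.5, 186.1, 229.6]
ee_rot: [-0.653, 0.653, -0.271, -0.271]
contact_force: [-0.4, -0.0, -1.3]
gripper_width: 32.7
grasp_force: 61.1
```

Request:
step_arm(motion=[{"slide": [0,0,0],"dr": [0,0,0],"jaw": 15},{"slide": [0,0,0],"dr": [0,0,0],"jaw": 15},{"slide": [0,0,0],"dr": [0,0,0],"jaw": 15},{"slide": [0,0,0],"dr": [0,0,0],"jaw": 15},{"slide": [0,0,0],"dr": [0,0,0],"jaw": 15},{"slide": [0,0,0],"dr": [0,0,0],"jaw": 15},{"slide": [0,0,0],"dr": [0,0,0],"jaw": 15},{"slide": [0,0,0],"dr": [0,0,0],"jaw": 15}])

```text
clock: 49.35
position: [540.5, 186.1, 229.6]
ee_rot: [-0.653, 0.653, -0.271, -0.271]
contact_force: [-0.3, 0.6, -2.1]
gripper_width: 32.7
grasp_force: 61.1
```

The handle end sits at row 108 against a predicted 107, so the grip geometry is right; held for over 2 s. Now return to the dock.

```bash
cat > ret.py <<'E'
from scan import *
import sys
s=arm.read_state(); print(s['position'],s['gripper_width'],s['grasp_force'],s['contact_force'])
path(np.array([628.7,-189.9,17.2+float(sys.argv[1])]),R.from_quat([.805,-.593,.0005,-.0005]).as_matrix(),obs={k:v for k,v in OB.items() if k[0] in 'gspa'},n=10)
E
python3 ret.py 230
```

```text
[540.5  186.13 229.6 ] 32.72184784883029 61.111485958099365 [-0.29  0.6  -2.12]
slide [278.2 -88.5 253.5] dr [ 0.86 -5.59 -2.04] | 387.0 j [-0.05  0.43  0.12 -0.   -1.26  0.35] clear (np.float64(93.163774772885), 'T:green', np.float64(0.5))
```

Request:
step_arm(motion=[{"slide": [28,0,-28],"dr": [0.05,-0.4,-0.14],"jaw": 15},{"slide": [64,-11,4],"dr": [0.15,-1.0,-0.36],"jaw": 15},{"slide": [102,-23,38],"dr": [0.28,-1.9,-0.7],"jaw": 15},{"slide": [139,-35,73],"dr": [0.42,-2.8,-1.02],"jaw": 15},{"slide": [176,-47,110],"dr": [0.57,-3.7,-1.35],"jaw": 15},{"slide": [213,-60,148],"dr": [0.71,-4.6,-1.68],"jaw": 15},{"slide": [246,-74,200],"dr": [0.86,-5.4,-1.97],"jaw": 15},{"slide": [278,-88,253],"dr": [0.86,-5.59,-2.04],"jaw": 15}])

```text
clock: 50.35
position: [628.0, -190.9, 248.9]
ee_rot: [0.805, -0.594, 0.001, -0.002]
contact_force: [1.2, 0.3, -1.4]
gripper_width: 33.3
grasp_force: 61.0
```

Request:
step_arm(motion=[{"slide": [0,0,0],"dr": [0,0,0],"jaw": 15},{"slide": [0,0,0],"dr": [0,0,0],"jaw": 15},{"slide": [0,0,0],"dr": [0,0,0],"jaw": 15},{"slide": [0,0,0],"dr": [0,0,0],"jaw": 15},{"slide": [0,0,20],"dr": [0,0,0],"jaw": 15},{"slide": [0,0,60],"dr": [0,0,0],"jaw": 15},{"slide": [0,0,100],"dr": [0,0,0],"jaw": 15},{"slide": [0,0,100],"dr": [0,0,0],"jaw": 15}])

```text
clock: 51.35
position: [625.7, -186.4, 144.7]
ee_rot: [0.805, -0.593, -0.003, 0.001]
contact_force: [-0.9, 0.1, -1.4]
gripper_width: 32.9
grasp_force: 60.9
```

```bash
python3 ret.py 35
```

```text
[ 625.68 -186.41  144.71] 32.91751301580647 60.90537786483765 [-0.93  0.08 -1.43]
slide [ 4.6 -2.4 92.5] dr [0.05 0.03 0.  ] | 93.0 j [-0.05  0.6  -0.11 -0.   -0.85  0.35] clear (np.float64(77.19992697623431), 'T:bench', np.float64(1.0))
```

Request:
step_arm(motion=[{"slide": [2,-1,30],"dr": [0.05,0.03,0],"jaw": 15},{"slide": [4.6,-2.4,60],"dr": [0.05,0.03,0],"jaw": 15},{"slide": [4.6,-2.4,85],"dr": [0.05,0.03,0],"jaw": 15},{"slide": [4.6,-2.4,92],"dr": [0.05,0.03,0],"jaw": 15},{"slide": [4.6,-2.4,92],"dr": [0.05,0.03,0],"jaw": 15},{"slide": [4.6,-2.4,92],"dr": [0.05,0.03,0],"jaw": 15},{"slide": [4.6,-2.4,92],"dr": [0.05,0.03,0],"jaw": 15},{"slide": [4.6,-2.4,92],"dr": [0.05,0.03,0],"jaw": 15}])

```text
clock: 52.35
position: [632.0, -191.4, 56.6]
ee_rot: [0.805, -0.593, 0.005, -0.003]
contact_force: [0.0, -0.3, -1.4]
gripper_width: 32.7
grasp_force: 61.0
```

```bash
python3 ret.py 1
```

```text
[ 631.97 -191.45   56.57] 32.68663257549679 60.98289370536804 [ 0.   -0.31 -1.39]
slide [-2.6  3.  38.3] dr [-0.06 -0.03 -0.  ] | 39.0 j [-0.05  0.64 -0.14 -0.   -0.79  0.35] clear (np.float64(43.199926976230515), 'T:bench', np.float64(1.0))
```

Request:
step_arm(motion=[{"slide": [-2,2,6],"dr": [-0.06,-0.03,0],"jaw": 15},{"slide": [-2.3,2.5,14],"dr": [-0.06,-0.03,0],"jaw": 15},{"slide": [-2.3,2.5,22],"dr": [-0.06,-0.03,0],"jaw": 15},{"slide": [-2.3,2.5,28],"dr": [-0.06,-0.03,0],"jaw": 15},{"slide": [-2.3,2.5,33],"dr": [-0.06,-0.03,0],"jaw": 15},{"slide": [-2.3,2.5,35],"dr": [-0.06,-0.03,0],"jaw": 15},{"slide": [-2.3,2.5,35],"dr": [-0.06,-0.03,0],"jaw": 15},{"slide": [-2.3,2.5,35],"dr": [-0.06,-0.03,0],"jaw": 15}])

```text
clock: 53.35
position: [629.2, -190.0, 21.2]
ee_rot: [0.805, -0.593, 0.0, -0.0]
contact_force: [0.3, -0.1, -1.5]
gripper_width: 32.9
grasp_force: 61.0
```

```bash
python3 ret.py 0
```

```text
[ 629.19 -190.04   21.16] 32.86543114633311 60.982182025909424 [ 0.31 -0.14 -1.54]
slide [-0.3  0.4  4. ] dr [ 0.01  0.   -0.  ] | 4.0 j [-0.05  0.64 -0.14 -0.   -0.79  0.35] clear (np.float64(42.19992697636769), 'T:bench', np.float64(1.0))
```

No contact on the walls. Lower the last 4 mm, open and retreat.

Request:
step_arm(motion=[{"slide": [0,0,2],"dr": [0,0,0],"jaw": 15},{"slide": [0,0,4],"dr": [0,0,0],"jaw": 15},{"slide": [0,0,4],"dr": [0,0,0],"jaw": 15},{"slide": [0,0,4],"dr": [0,0,0],"jaw": 36},{"slide": [0,0,4],"dr": [0,0,0],"jaw": 45},{"slide": [0,0,4],"dr": [0,0,0],"jaw": 60},{"slide": [0,0,4],"dr": [0,0,0],"jaw": 60},{"slide": [0,0,4],"dr": [0,0,0],"jaw": 60}])

```text
clock: 54.35
position: [629.0, -190.0, 16.8]
ee_rot: [0.805, -0.593, -0.0, -0.0]
contact_force: [-0.1, 0.1, -0.5]
gripper_width: 60.2
grasp_force: 0.0
```

Request:
step_arm(motion=[{"slide": [0,0,-5],"dr": [0,0,0],"jaw": 60},{"slide": [0,0,-30],"dr": [0,0,0],"jaw": 62},{"slide": [0,0,-80],"dr": [0,0,0],"jaw": 62},{"slide": [0,0,-140],"dr": [0,0,0],"jaw": 70},{"slide": [0,0,-200],"dr": [0,0,0],"jaw": 85},{"slide": [0,0,-228],"dr": [0,0,0],"jaw": 85},{"slide": [0,0,-228],"dr": [0,0,0],"jaw": 85},{"slide": [0,0,-228],"dr": [0,0,0],"jaw": 85}])

```text
clock: 55.35
position: [628.2, -189.8, 243.7]
ee_rot: [0.805, -0.593, -0.001, 0.0]
contact_force: [0.8, -0.2, -0.5]
gripper_width: 85.1
grasp_force: 0.0
```

Run:
```python
from lid import *
im,T=snap('w17'); print(arm.read_state()['contact_force'])
im0=cv2.imread('pics/w14.png'); T0=np.load('pics/w14.npy')
# compare scanner handle (bright grey) blob w14 vs now, as world points at z=42
for n,i,t in(('w14',im0,T0),('now',im,T)):
    a=i[60:260,270:370]; m=((a.min(2)>130)&(a.max(2).astype(int)-a.min(2)<40)).astype(np.uint8)
    k,l,st,ce=cv2.connectedComponentsWithStats(m); b=1+np.argmax(st[1:,4]); r=cv2.minAreaRect(np.argwhere(l==b)[:,::-1].astype(np.float32)); c=np.array(r[0])+[270,60]
    print(n,st[b],c,r[1:],onz('wrist',c,42,t))
s=optics.get_image('side'); s0=cv2.imread('pics/side0.png'); cv2.imwrite('pics/sideF.png',s)
# lid state: label blob in side view vs projection when shut
L=H-115*CX+55*CY; L[2]=80; u,v=proj('side',L).astype(int); a=s[v-30:v+30,u-40:u+40]; ys,xs=np.where(a.min(2)>190); print('label pred',u,v,'white',len(xs),xs.mean()+u-40,ys.mean()+v-30)
tc=[proj('side',CC+x*CX+y*CY+[0,0,81.5]).round().tolist() for x,y in((-97.5,-143),(-97.5,143))]; print(tc)
```

```text
[-0.048, 0.432, 0.114, -0.001, -1.255, 0.348] [ 628.2 -189.8  243.7]
[ 0.02  0.11 -0.7 ]
w14 [  32   30   34  100 2911] [318.5 139.5] ((99.0, 33.0), 90.0) [ 636.8  -216.51   42.  ]
now [  30   32   34  100 2877] [316.5 141.5] ((99.0, 33.0), 90.0) [ 636.11 -216.62   42.  ]
label pred 211 316 white 3717 207.61581920903956 312.6475652407856
[[308.0, 269.0], [205.0, 379.0]]
```

```bash
python3 -c "
from bench import arm
print(arm.job_done())"
```

```text
the job is handed in; nothing more can be done
None
```

I handed the job in at about 55 s: all three toner bottles lie in their own cradles, the lid is pressed down to its shut height, and the scanner was held on the label for over 2 s before going back in its dock. I couldn't see the catch click or the beam spot directly. The tab stopped at 80.1 mm under 31 N, and the aim was worked out from the arm's pose.

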